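Put the tube fittings away on their outline tiles

TASK

The four cleaned steel tube fittings (elbow, tee, four-way cross and in-line valve) lie about on the bench: put each one away on the black storage tile that carries its outline, lying flat the same way up as now, centred on the outline and turned to match it. Set them down gently rather than dropping them, since their machined ends bruise, and leave the pressure gauge and the ring clamp that lie among them where they are.

Things in the scene. Friction and masses are not known exactly. Their poses are not given: they have to be found in the camera images.
- elbow_center (a point): Stainless-steel right-angle tube fitting (L shape) lying flat: two ports at right angles, along +x and +y. All ports are plain smooth tubes 26 mm in diameter, their open ends 42 mm from the centre. The point is where the two tube axes meet, inside the corner, 13 mm above what it lies on; z up. 26 mm high, about 0.15 kg, loose.
- tee_center (a point): Stainless-steel T-shaped tube fitting lying flat: three ports, along +x (the branch), +y and -y (the straight run). Tube size and length as on the elbow. The point is where the axes meet, 13 mm above what it lies on; z up. 26 mm high, about 0.18 kg, loose.
- cross_center (a point): Stainless-steel four-way cross lying flat: four equal ports along +x, -x, +y, -y. Tube size and length as on the elbow. The point is where the axes meet, 13 mm above what it lies on; z up. 26 mm high, about 0.22 kg, loose.
- valve_center (a point): In-line valve lying flat: a square aluminium block 38 mm by 38 mm, 34 mm high, with a black round hand knob (25 mm across, 11 mm high, fixed) on its top and two steel ports in line, along +x and -x (tube size and length as on the elbow, clear of the bench by 4 mm). The point is the middle of the block, 17 mm above what it lies on; z up. 45 mm high in all, about 0.20 kg, loose.
- elbow_tile_top (a point): Fixed square black tile, 112 mm by 112 mm, 6 mm thick, flat on top, with a small screw head in each corner and a pale flush outline. The point is the centre of its top face (6 mm above the bench), x and y along its edges, z up. The outline is the elbow's: its corner (where the tube axes meet) lies at x -15 mm, y -15 mm from this point and its ports run along the tile's +x and +y.
- tee_tile_top (a point): Fixed square black tile, 112 mm by 112 mm, 6 mm thick, flat on top, with a small screw head in each corner and a pale flush outline. The point is the centre of its top face (6 mm above the bench), x and y along its edges, z up. The outline is the tee's: the point where the axes meet lies at x -15 mm, y 0, with the branch along the tile's +x and the run along y.
- cross_tile_top (a point): Fixed square black tile, 112 mm by 112 mm, 6 mm thick, flat on top, with a small screw head in each corner and a pale flush outline. The point is the centre of its top face (6 mm above the bench), x and y along its edges, z up. The outline is the four-way cross's, centred on this point, its ports along x and y (it fits in any of its four quarter turns).
- valve_tile_top (a point): Fixed square black tile, 112 mm by 112 mm, 6 mm thick, flat on top, with a small screw head in each corner and a pale flush outline. The point is the centre of its top face (6 mm above the bench), x and y along its edges, z up. The outline is the valve's, a 38 mm square with two ports, centred on this point, the ports along the tile's x (it fits either way round).
- gauge_center (a point): Bystander, to be left alone: round pressure gauge lying on its back, white dial up, case 51 mm across and 26 mm high, with a brass stem and small end flange reaching 50 mm from the dial's centre along -x. Loose, 0.3 kg. The point is the centre of the case, 13 mm up.
- clamp_center (a point): Bystander, to be left alone: aluminium ring clamp lying flat, ring 45 mm across and 14 mm high, with a hinge lug (to 32 mm along -x) and a cross bolt with wing nut (at x 27 mm, reaching y 30 mm). Loose, 0.08 kg. The point is the centre of the ring, 7 mm up. Elsewhere: the ten entries lie loosely on a grid, their middles at least 0.14 m apart; low bystanders (under 40 mm) lie beyond x = 0.74 m, equipment up to 0.22 m high beyond x = 0.79 m and beyond 0.57 m to either side.
There are look-alikes about, which are no part of the job. Leave any brown or purple look-alike of the part that bears elbow_center alone.

How it is judged:
By the outcome, as a careful person would: the job done as asked, in the order asked, and still so for the second after the job is handed in, with the robot touching nothing.
It also fails if it takes over 109 s, if anything falls off the work surface, if the arm or the gripper's body presses on something with over 40 N, if the wrist force passes 120 N, or if a joint passes its speed limit or range.

ROBOT

A 6-joint arm with a two-finger parallel gripper is mounted at the origin on the work surface. World frame = base frame: x ahead of the robot, y to its left, z up, the work surface at z = 0. Lengths are in m, angles in rad, forces in N, time in s.
With the tool pointing down it reaches from about 0.375 to 0.975 m from the base axis. Payload 3.8 kg.
Tool frame: the origin (TCP) lies on the mounting face of the last link; the fingertips stand 173 mm ahead of it and the grasp point (between the pads) lies 155 mm ahead of it; z points along the fingers, y is the line along which they close (so a half turn about z gives the same grasp; the last joint's range is limited). The gripper opens to 85 mm and grips with 20 to 120 N. Pads are 22 mm wide; open, the fingers measure 114 mm over their backs; the gripper's body (76 mm by 85 mm) begins 54 mm behind the grasp point. The pads swing forward as they close: fully open they stand 13 mm farther back than shut.
Start: joints at [1.298, 0.264, 1.604, -0, 1.274, -0.037], TCP at [0.158, 0.656, 0.405] pointing down, gripper open.
Joint ranges: [-2.63, 2.63], [-0.94, 2.18], [0.31, 2.57], [-1.31, 4.45], [0, 2.66], [-2.55, 2.55]. Speed limits (rad/s): [2.57, 2.57, 3.14, 3.14, 3.14, 3.14].

INTERFACE

Orientations are given as a rotation vector (axis times angle).
In Python, from workcell import bot gives the robot as it stands.
- The arm moves only by the tool drive_tool, never from a script. Its argument "increments" is a list of rows, each an object with "delta_pos": the shift along the tool's x, y, z in mm, a list of three; "turn": the turn about the tool's z in rad; "jaw": the opening, from -1 (shut) to 1 (fully open). A call has 1 to 8 rows; each row shifts and turns the commanded pose from where the row before left it, along the tool's axes as they then stand; what a row does not reach is not made up. A row lasts 1/12 s, in which the tool goes at most 41.7 mm and 7.16 degrees, less where a joint would pass 70% of its speed; a pose out of reach is approached as far as the arm can. A call is refused whole if a number of a shift passes 41.7 or a number of a turn 0.125, either way. A call with a gripper value outside its range is refused whole. The fingers move at their own pace and stop on an object; "grip_force" is the grip in N (left out, the last holds). Time passes only in rows, so rows that do not move let the fingers close. It gives the time, the measured TCP pose, the force, the opening and the grip force at its end, in the units of the state.
- bot.read_state(): the state, without advancing time (a new reading comes with each control period).
- bot.read_camera(name): name is "scene" or "top"; returns a dict with "pixels" (400x640x3 uint8, red, green, blue), "fovy" (degrees; the focal length in pixels is half the picture's height over the tangent of half this angle, whatever the lens; pixels are square), "cx", "cy" (the principal point, pixels), "camera_from_world" (4x4, takes a point from world to camera coordinates). Camera axes: x right, y down, z forward; pixel columns grow to the right and rows downward; lengths in m; the calibration is good to about 2 mm. A picture is of the moment at which its call begins. There is no depth.
- bot.finish_job(): hands the job in; it is judged then, once.
The state is a dict: "time": time; "q": joint angles; "joint_vel": joint speeds; "joint_torque": joint torques, N m; "tool_pos": TCP position; "tcp_rot": TCP orientation; "wrist_force": force on the tool from outside, world axes, zero at the start; "torque": the same for the moment, N m; "width": opening from 0.0 (shut) to 1.0 (fully open); "grip_force": force on a finger pad.
Only numpy, scipy, OpenCV 4.12 (cv2) and the standard library are available. Lean on these libraries where they do the work, as an engineer would, in place of code of your own. Each camera call takes 0.05 s, during which the arm holds its last target. There are 200 camera calls.

## Working session

There is one attempt and no reset: what is moved stays moved. The work goes in short steps, Python scripts to look and compute and a tool call to move; the robot and the scene stay as the last step left them, time stands still between calls to the robot, and variables do not carry over. Pictures are saved under pics/ and viewed, at most 14 in all, crops included, and the job is handed in when it is done.

Besides the shell and the picture viewer there is one more tool, called after "Request:" as a command line: name --argument value ..., lists and objects as JSON in quotes. drive_tool: Moves the arm, as the interface text tells. Its arguments: {"type":"object","properties":{"increments":{"type":"array"},"grip_force":{"type":"number"}},"required":["increments"]}

```bash
mkdir -p pics; ls; python3 - <<'E'
from workcell import bot
import cv2,numpy as np
print(bot.read_state())
for n in("scene","top"):
    c=bot.read_camera(n); cv2.imwrite(f"pics/{n}0.png",c["pixels"][:,:,::-1]); np.save(n+"0.npy",c,allow_pickle=True)
    print(n,c["fovy"],c["cx"],c["cy"],np.round(c["camera_from_world"],4).tolist(), c.keys())
E
```

```text
pics
{'time': 0.0, 'q': array([ 1.29812349e+00,  2.64763977e-01,  1.60540277e+00,  1.49345527e-07,
        1.27367477e+00, -3.69184655e-02]), 'joint_vel': array([ 0.00099132,  0.00208143,  0.00196097, -0.00049919, -0.00213986,
       -0.00049315]), 'joint_torque': array([ 2.50478050e-03, -5.15106010e+01, -3.67316329e+01,  1.20704576e-04,
        1.28172143e-02,  1.02510444e-05]), 'tool_pos': array([0.15758441, 0.65599017, 0.40333874]), 'tcp_rot': array([-0.36942414, -3.11944526,  0.00348985]), 'wrist_force': array([-0.43514388,  0.77489994, -0.27587935]), 'torque': array([ 0.02407958, -0.05363277, -0.06214972]), 'grip_force': 0.0, 'width': 1.0028401399803681}
scene 54.327911426731255 317.9453335222619 196.33536621915033 [[-0.3389, 0.9408, 0.0124, 0.1514], [0.7743, 0.2863, -0.5643, -0.3663], [-0.5344, -0.1816, -0.8255, 1.2038], [0.0, 0.0, 0.0, 1.0]] dict_keys(['pixels', 'fovy', 'cx', 'cy', 'camera_from_world'])
top 56.39879511952292 321.8002359071029 201.6349801569195 [[-0.0163, -0.9997, 0.0156, -0.0071], [-0.9951, 0.0147, -0.098, 0.4814], [0.0977, -0.0171, -0.9951, 0.8452], [0.0, 0.0, 0.0, 1.0]] dict_keys(['pixels', 'fovy', 'cx', 'cy', 'camera_from_world'])
```

View pics/scene0.png

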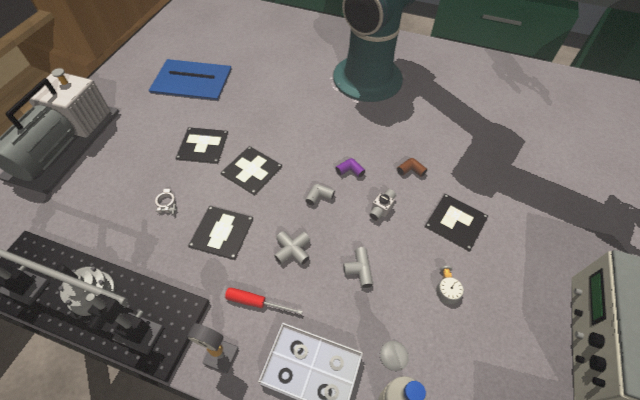

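View pics/top0.png

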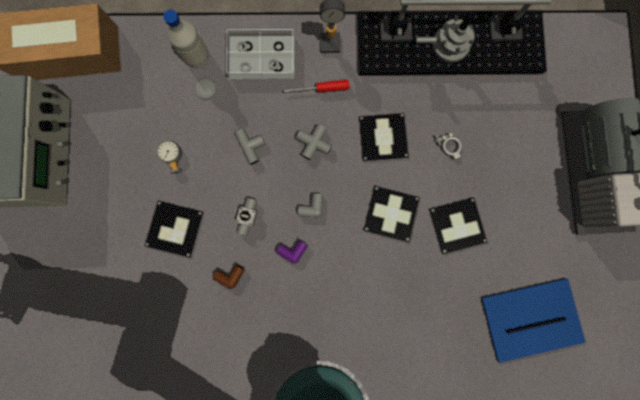

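Candidates for the elbow are the grey fitting at top (311,206) / scene (319,193), the brown at top (229,276) and the purple at top (292,251). I choose the grey one. The tee is at top (249,146), the cross at (313,141) and the valve at (246,215). The tiles are at top (174,229) for the elbow, (391,213) cross, (384,137) valve and (458,225) tee. Next, a close crop.

```bash
python3 - <<'E'
import cv2,numpy as np
t=np.load("top0.npy",allow_pickle=True).item()["pixels"][:,:,::-1]
s=np.load("scene0.npy",allow_pickle=True).item()["pixels"][:,:,::-1]
a=cv2.resize(t[115:245,220:350],None,fx=4,fy=4,interpolation=cv2.INTER_CUBIC)
cv2.imwrite("pics/ct.png",a)
b=cv2.resize(s[170:300,265:415],None,fx=4,fy=4,interpolation=cv2.INTER_CUBIC)
cv2.imwrite("pics/cs.png",b)
hsv=cv2.cvtColor(t,cv2.COLOR_BGR2HSV)
for p in[(250,150),(262,141),(246,215),(313,141),(305,212),(318,200),(280,170),(340,200),(250,180)]: print(p,t[p[1],p[0]],hsv[p[1],p[0]])
E
```

```text
(250, 150) [109 123 119] [ 39  29 123]
(262, 141) [102 111 113] [ 25  25 113]
(246, 215) [ 98 111 114] [ 24  36 114]
(313, 141) [108 121 119] [ 35  27 121]
(305, 212) [113 124 126] [ 25  26 126]
(318, 200) [118 128 130] [ 25  24 130]
(280, 170) [ 97 101 106] [ 13  22 106]
(340, 200) [ 99 103 109] [ 12  23 109]
(250, 180) [ 98  99 106] [  4  19 106]
```

View pics/ct.png

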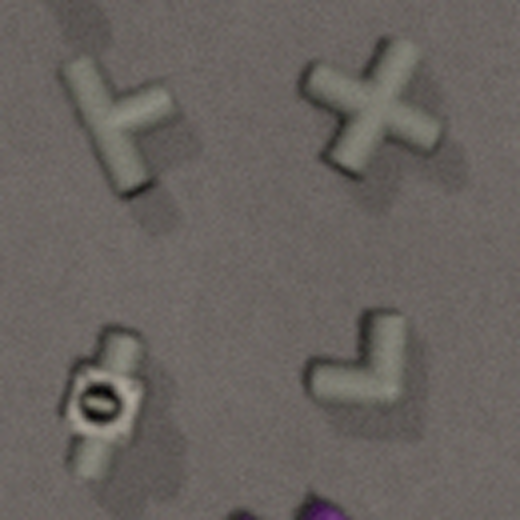

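View pics/cs.png

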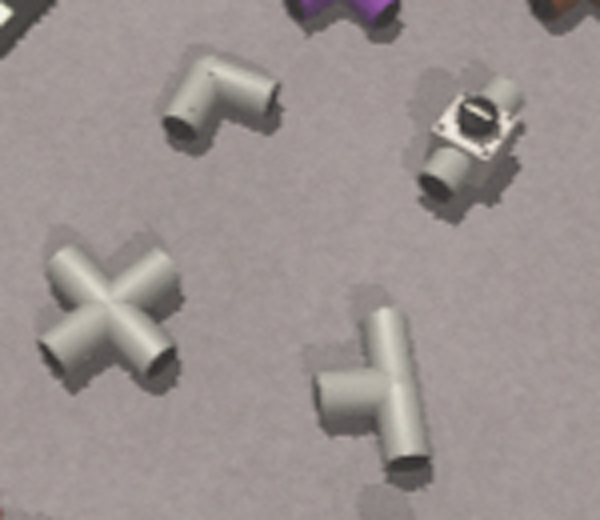

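The crops show the four fittings clean and unobstructed, and the steel is greener than the bench. The chosen elbow is grey, with its corner at top (317,211), one port up and one to the left. Next I measure all eight poses from both views.

```bash
cat > h.py <<'E'
import cv2,numpy as np
from workcell import bot
def grab(n):
    c=bot.read_camera(n); return c
def K(c):
    f=200/np.tan(np.radians(c["fovy"])/2); return f
def cast(c,uv,z):
    uv=np.atleast_2d(np.asarray(uv,float)); M=c["camera_from_world"]; R,t=M[:3,:3],M[:3,3]
    d=np.c_[(uv[:,0]-c["cx"])/K(c),(uv[:,1]-c["cy"])/K(c),np.ones(len(uv))]@R
    o=-R.T@t; return (o+d*((z-o[2])/d[:,2])[:,None])[:,:2]
def origin(c): M=c["camera_from_world"]; return -M[:3,:3].T@M[:3,3]
def tri(ca,pa,cb,pb,z):
    # rays given by camera + point on plane z -> height of closest approach, residual, point
    oa,ob=origin(ca),origin(cb); da=np.r_[pa,z]-oa; db=np.r_[pb,z]-ob
    s=np.linalg.lstsq(np.c_[da,-db],ob-oa,rcond=None)[0]
    A,B=oa+s[0]*da,ob+s[1]*db; return (A+B)/2,np.linalg.norm(A-B)
S=4
def up(c): return cv2.resize(c["pixels"].astype(np.float32),None,fx=S,fy=S,interpolation=cv2.INTER_CUBIC)
def pts(mask): 
    v,u=np.nonzero(mask); return np.c_[(u+.5)/S-.5,(v+.5)/S-.5]
def steel(c):
    p=cv2.GaussianBlur(up(c),(0,0),3); return ((2*p[...,1]-p[...,0]-p[...,2])/p.sum(2))>0.014
def pale(c):
    p=up(c); return p.min(2)>(130)
def portfit(P,c0,yaw,ports,r=(17,38)):
    """P plane points (m). ports: angles (rad) in part frame. lateral mean lines -> centre,yaw"""
    c0=np.array(c0,float)
    for _ in range(8):
        A=[];b=[]
        D=(P-c0)*1000
        for a in ports:
            d=np.array([np.cos(yaw+a),np.sin(yaw+a)]);n=np.array([-d[1],d[0]])
            l=D@d;m=D@n;k=(l>r[0])&(l<r[1])&(abs(m)<17)
            for lo in np.arange(r[0],r[1],3):
                q=k&(l>=lo)&(l<lo+3)
                if q.sum()>10: A.append([*n,lo+1.5]);b.append((m[q].min()+m[q].max())/2 if 0 else m[q].mean())
        x,*_=np.linalg.lstsq(np.array(A),np.array(b),rcond=None)
        c0=c0+x[:2]/1000;yaw+=x[2]
    res=np.std(np.array(A)@x-b) ; 
    return c0,yaw,res
E
cat > m.py <<'E'
from h import *
pi=np.pi
C={n:np.load(n+"0.npy",allow_pickle=True).item() for n in("top","scene")}
t=C["top"]
PO={"elbow":[0,pi/2],"tee":[0,pi/2,-pi/2],"cross":[0,pi/2,pi,-pi/2],"valve":[0,pi]}
G={"elbow":((317,211),(317,194)),"tee":((247.5,145.5),(262,139)),"cross":((313,141),(320.5,126)),"valve":((245.7,215.5),(251,200))}
T={"elbow":((184,236),(189,222)),"tee":((461,231),(457,212)),"cross":((391,213),(397,197)),"valve":((384,137),(384,120))}
for kind,g,z,mk in(("fit",G,.013,steel),("tile",T,.006,pale)):
    for k,(a,b) in g.items():
        if kind=="fit" and k=="valve": z=.017
        pa,pb=cast(t,[a,b],z);y0=np.arctan2(*(pb-pa)[::-1]);r={}
        for n,c in C.items():
            P=cast(c,pts(mk(c)),z);P=P[np.hypot(*(P-pa).T)<.07]
            if kind=="tile" and k=="valve":
                m=P.mean(0);w,v=np.linalg.eigh(np.cov((P-m).T));d=v[:,1];d=d*np.sign(d@(pb-pa));r[n]=(m,np.arctan2(d[1],d[0]),len(P))
            else:
                rr=(22,38) if k=="valve" else (17,36) if kind=="fit" else (16,34)
                r[n]=portfit(P,pa,y0,PO[k],rr)
        X,e=tri(C["top"],r["top"][0],C["scene"],r["scene"][0],z)
        print(kind,k,*[(np.round(q[0]*1000,1),round(np.degrees(q[1]),1),round(q[2],2)) for q in r.values()],"tri",np.round(X*1000,1),"gap",round(e*1000,1))
# valve block top face
for n,c in C.items():
    p=up(c);br=p.min(2)>(100 if n=="top" else 150)
    P=cast(c,pts(br),.034);v0=cast(t,[G["valve"][0]],.034)[0]
    P=P[np.hypot(*(P-v0).T)<.035];h=cv2.minAreaRect((P*1000).astype(np.float32));print("block",n,h,len(P))
E
python3 m.py
```

```text
fit elbow (array([ 4.606e+02, -4.000e-01]), np.float64(-3.8), np.float64(0.9)) (array([445.8, -21.3]), np.float64(-11.8), np.float64(0.18)) tri [461.2  -7.5  38.6] gap 14.9
fit tee (array([617.5, 163. ]), np.float64(-64.4), np.float64(0.45)) (array([607.4, 162.1]), np.float64(-61.2), np.float64(0.0)) tri [614.  161.5  26. ] gap 1.9
fit cross (array([627.2,   3.1]), np.float64(-26.5), np.float64(0.68)) (array([624.8,   3.9]), np.float64(-30.8), np.float64(2.1)) tri [626.2   3.8  15.7] gap 1.5
fit valve (array([451.3, 161.1]), np.float64(-15.3), np.float64(0.67)) (array([452.1, 163.2]), np.float64(6.2), np.float64(0.0)) tri [451.2 162.3  15.3] gap 1.8
tile elbow (array([406.3, 325.2]), np.float64(-16.5), np.float64(0.13)) (array([405.9, 326. ]), np.float64(-14.9), np.float64(0.09)) tri [406.2 325.5   6.3] gap 0.8
tile tee (array([ 407.7, -342.2]), np.float64(13.4), np.float64(0.19)) (array([ 406.2, -340.8]), np.float64(13.4), np.float64(0.24)) tri [ 407.4 -340.7    7.6] gap 1.7
tile cross (array([ 452.7, -180.4]), np.float64(-15.6), np.float64(0.13)) (array([ 451.2, -179.2]), np.float64(-15.2), np.float64(0.28)) tri [ 452.4 -179.3    7.6] gap 1.6
tile valve (array([ 640.3, -167. ]), np.float64(3.5), 7302) (array([ 637.1, -173.2]), np.float64(0.8), 15575) tri [ 639.4 -167.9   12.5] gap 4.5
block top ((453.3570861816406, 166.89657592773438), (52.3603515625, 69.77351379394531), 70.75840759277344) 4240
block scene ((453.7313537597656, 164.38223266601562), (52.65656280517578, 66.39628601074219), 45.35979080200195) 2616
```

```bash
python3 - <<'E'
from h import *
o=[]
for n,(y,x) in(("top",(118,222)),("scene",(172,272))):
    c=np.load(n+"0.npy",allow_pickle=True).item()
    p=cv2.GaussianBlur(up(c),(0,0),4);r=(2*p[...,1]-p[...,0]-p[...,2])/p.sum(2)
    mn=up(c).min(2)
    a=r[y*S:(y+124)*S,x*S:(x+124)*S];print(n,np.percentile(a,[5,25,50,75,90,97]).round(4))
    b=mn[y*S:(y+124)*S,x*S:(x+124)*S];print(np.percentile(b,[5,25,50,75,90,97,99.5]).round(0))
    o.append(np.vstack([np.clip((a+.02)*255/.07,0,255),b])[::2,::2])
cv2.imwrite("pics/m.png",np.hstack(o))
E
```

```text
top [-0.012  -0.0092 -0.0072 -0.0044  0.0178  0.0265]
[ 78.  93.  96.  99. 102. 112. 127.]
scene [-0.0198 -0.0179 -0.0166 -0.0148  0.0038  0.0115]
[ 89. 145. 148. 151. 154. 172. 195.][ WARN:0@0.638] global loadsave.cpp:1063 imwrite_ Unsupported depth image for selected encoder is fallbacked to CV_8U.
```

View pics/m.png

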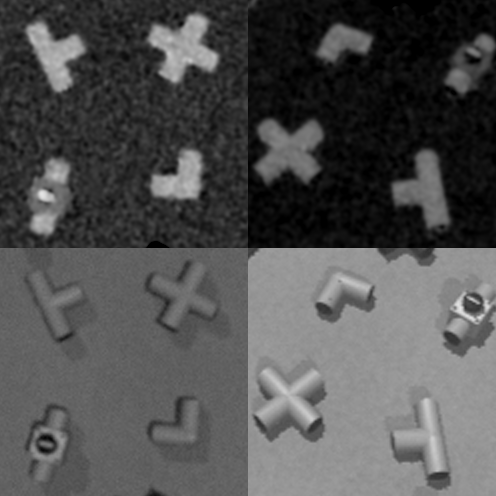

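The masks are clean in both views: four steel shapes and the bright block square. I'll set the thresholds per camera.

```bash
python3 - <<'E'
s=open('h.py').read()
s=s.replace("(0,0),3); return","(0,0),4); return").replace(">0.014",">(-.005 if p[800,1280].mean()>-1 and c['fovy']<55 else .007)").replace(">(130)",">(200 if c['fovy']<55 else 130)")
s=s.replace("p[800,1280].mean()>-1 and ","")
open('h.py','w').write(s)
m=open('m.py').read()
m=m[:m.index("# valve block")]+'''
v0=cast(t,[G["valve"][0]],.017)[0];vy=np.radians(-15.3);b=[]
for n,c in C.items():
    P=cast(c,pts(steel(c)),.017);D=(P-v0)*1000;D=D[np.hypot(*D.T)<60]
    d=np.array([np.cos(vy),np.sin(vy)]);l=D@d;m=D@[-d[1],d[0]]
    q=l[abs(m-np.median(m))<7];print("valve ends",n,q.min(),q.max(),"mid",v0*1000+d*(q.min()+q.max())/2, np.median(m))
    p=up(c);br=p.min(2)>(112 if n=="top" else 165);P=cast(c,pts(br),.034);P=P[np.hypot(*(P-v0).T)<.026]
    h=cv2.minAreaRect((P*1000).astype(np.float32));print("block",n,np.round(h[0],1),np.round(h[1],1),round(h[2],1));b.append(np.array(h[0])/1000)
print(tri(C["top"],b[0],C["scene"],b[1],.034))
'''
open('m.py','w').write(m)
E
python3 m.py
```

```text
fit elbow (array([460.4,  -0.8]), np.float64(-3.0), np.float64(0.35)) (array([456.8,   1.9]), np.float64(-6.4), np.float64(0.19)) tri [459.6   0.9  16.4] gap 3.6
fit tee (array([617.5, 162.8]), np.float64(-64.4), np.float64(0.51)) (array([615.8, 163.9]), np.float64(-64.3), np.float64(0.36)) tri [616.9 163.2  14.7] gap 1.5
fit cross (array([627.3,   3.1]), np.float64(-27.2), np.float64(0.55)) (array([625.3,   4. ]), np.float64(-27.4), np.float64(0.51)) tri [626.5   3.8  15.2] gap 1.4
fit valve (array([451.4, 161.4]), np.float64(-14.8), np.float64(0.34)) (array([451.9, 163. ]), np.float64(-12.1), np.float64(2.18)) tri [451.3 162.3  15.8] gap 1.4
tile elbow (array([406.3, 325.2]), np.float64(-16.5), np.float64(0.13)) (array([405.6, 326.4]), np.float64(-15.9), np.float64(0.17)) tri [406.2 325.7   6.4] gap 1.2
tile tee (array([ 407.7, -342.2]), np.float64(13.4), np.float64(0.19)) (array([ 406.4, -340.9]), np.float64(13.2), np.float64(0.23)) tri [ 407.5 -340.9    7.4] gap 1.6
tile cross (array([ 452.7, -180.4]), np.float64(-15.6), np.float64(0.13)) (array([ 451.3, -179.2]), np.float64(-15.4), np.float64(0.21)) tri [ 452.4 -179.4    7.4] gap 1.6
tile valve (array([ 640.3, -167. ]), np.float64(3.5), 7302) (array([ 640. , -165.8]), np.float64(3.6), 7620) tri [ 640.1 -166.4    5.9] gap 1.2
valve ends top -44.8784330821575 45.00898850420545 mid [452.12608429 163.22800323] -1.4885287744132092
block top [450.3 160.2] [42.6 43. ] 25.4
valve ends scene -53.357507708654246 37.158872763647395 mid [444.25086344 165.38241986] -1.9079062438944843
block scene [451.7 161.7] [36.8 51.8] 74.8
(array([0.45029131, 0.16117286, 0.03164109]), np.float64(0.0010413631561350953))
```

Measured positions (mm) agree between the two views to about 1.5 mm. Heights triangulate to 15±1.5 for fittings (text says 13) and 6–7 for tiles (text says 6). I use the view averages. Now a helper that converts targets into tool-axis moves.

```bash
cat > plan.py <<'E'
import sys,numpy as np
from scipy.spatial.transform import Rotation as Ro
from workcell import bot
P={"elbow":((459.5,0.3,-3.5),(406.1,325.7,-16.3),30,0,90),"tee":((617,163.2,-64.4),(407.3,-341.4,13.3),30,90,0),
"cross":((626.5,3.5,-27.3),(452.2,-179.7,-15.5),30,-90,0),"valve":((451,161.5,-14.8),(640.1,-166.4,3.5),0,0,90)}
# part pose, place pose, port distance, port dir, closing dir
def go(tgt):
    x,y,psi,z=tgt;s=bot.read_state();R=Ro.from_rotvec(s["tcp_rot"]).as_matrix()
    p0=np.degrees(np.arctan2(R[1,1],R[0,1]));th=np.radians((p0-psi+180)%360-180)
    k=np.radians(psi);d=np.array([x,y,z])-s["tool_pos"]*1000
    ey=np.array([np.cos(k),np.sin(k)]);ex=np.array([-ey[1],ey[0]])
    print("t%.2f now"%s["time"],np.round(s["tool_pos"]*1000,1),"psi %.1f"%p0,"tilt %.2f deg"%np.degrees(np.arccos(-R[2,2])),"w %.3f"%s["width"],"q",np.round(s["q"],2),"F",np.round(s["wrist_force"],1))
    print("target",np.round(tgt,1),"TURN %.3f rad = %d rows of %.4f"%(th,n:=int(np.ceil(abs(th)/.124)),th/max(n,1)))
    for nm,h in(("after turn",d),):
        print(nm,"tool xyz",np.round([h[:2]@ex,h[:2]@ey,-h[2]],1))
n,w,z=sys.argv[1],int(sys.argv[2]),float(sys.argv[3])
q=P[n];x,y,a=q[w];k=np.radians(a+q[3])
go((x+q[2]*np.cos(k),y+q[2]*np.sin(k),a+q[4],z))
E
python3 plan.py elbow 0 270
```

```text
t0.10 now [157.6 656.  403.5] psi 76.5 tilt 0.12 deg w 1.003 q [ 1.3   0.26  1.61  0.    1.27 -0.04] F [0.4 0.  0.4]
target [489.4  -1.5  86.5 270. ] TURN -0.175 rad = 2 rows of -0.0874
after turn tool xyz [-371.4 -636.1  133.5]
```

Request:
drive_tool --increments '[{"delta_pos": [0,0,0],"turn": -0.0875,"jaw": 0.2},{"delta_pos": [0,0,0],"turn": -0.0875,"jaw": 0.2},{"delta_pos": [-18.6,-31.8,6.7],"turn": 0,"jaw": 0.2},{"delta_pos": [-18.6,-31.8,6.7],"turn": 0,"jaw": 0.2},{"delta_pos": [-18.6,-31.8,6.7],"turn": 0,"jaw": 0.2},{"delta_pos": [-18.6,-31.8,6.7],"turn": 0,"jaw": 0.2},{"delta_pos": [-18.6,-31.8,6.7],"turn": 0,"jaw": 0.2},{"delta_pos": [-18.6,-31.8,6.7],"turn": 0,"jaw": 0.2}]' --grip_force 60

```text
time: 0.77
tool_pos: [0.2577, 0.4573, 0.3636]
tcp_rot: [-0.095, -3.14, 0.001]
wrist_force: [1.3, 1.0, 0.2]
width: 0.599
grip_force: 0.0
```

Request:
drive_tool --increments '[{"delta_pos": [-18.6,-31.8,6.7],"turn": 0,"jaw": 0.2},{"delta_pos": [-18.6,-31.8,6.7],"turn": 0,"jaw": 0.2},{"delta_pos": [-18.6,-31.8,6.7],"turn": 0,"jaw": 0.2},{"delta_pos": [-18.6,-31.8,6.7],"turn": 0,"jaw": 0.2},{"delta_pos": [-18.6,-31.8,6.7],"turn": 0,"jaw": 0.2},{"delta_pos": [-18.6,-31.8,6.7],"turn": 0,"jaw": 0.2},{"delta_pos": [-18.6,-31.8,6.7],"turn": 0,"jaw": 0.2},{"delta_pos": [-18.6,-31.8,6.7],"turn": 0,"jaw": 0.2}]'

```text
time: 1.43
tool_pos: [0.3907, 0.1943, 0.3104]
tcp_rot: [-0.095, -3.14, 0.0]
wrist_force: [1.1, 0.4, -0.0]
width: 0.604
grip_force: 0.0
```

Request:
drive_tool --increments '[{"delta_pos": [-18.6,-31.8,6.7],"turn": 0,"jaw": 0.2},{"delta_pos": [-18.6,-31.8,6.7],"turn": 0,"jaw": 0.2},{"delta_pos": [-18.6,-31.8,6.7],"turn": 0,"jaw": 0.2},{"delta_pos": [-18.6,-31.8,6.7],"turn": 0,"jaw": 0.2},{"delta_pos": [-18.6,-31.8,6.7],"turn": 0,"jaw": 0.2},{"delta_pos": [-18.6,-31.8,6.7],"turn": 0,"jaw": 0.2},{"delta_pos": [0,0,0],"turn": 0,"jaw": 0.2},{"delta_pos": [0,0,0],"turn": 0,"jaw": 0.2}]'

```text
time: 2.1
tool_pos: [0.4906, -0.0028, 0.2699]
tcp_rot: [-0.102, -3.138, -0.0]
wrist_force: [-0.0, 0.4, 0.5]
width: 0.602
grip_force: 0.0
```

```bash
python3 plan.py elbow 0 178
```

```text
t2.10 now [490.6  -2.8 269.9] psi 86.3 tilt 0.10 deg w 0.602 q [-0.06  0.04  2.12  0.    0.98 -1.56] F [-0.   0.4  0.5]
target [489.4  -1.5  86.5 178. ] TURN -0.004 rad = 1 rows of -0.0038
after turn tool xyz [ 1.2  1.2 91.9]
```

Request:
drive_tool --increments '[{"delta_pos": [1.2,1.2,30],"turn": 0,"jaw": 0.2},{"delta_pos": [0,0,30],"turn": 0,"jaw": 0.2},{"delta_pos": [0,0,20],"turn": 0,"jaw": 0.2},{"delta_pos": [0,0,12],"turn": 0,"jaw": 0.2},{"delta_pos": [0,0,0],"turn": 0,"jaw": 0.2},{"delta_pos": [0,0,0],"turn": 0,"jaw": -0.3},{"delta_pos": [0,0,0],"turn": 0,"jaw": -1},{"delta_pos": [0,0,0],"turn": 0,"jaw": -1}]'

```text
time: 2.77
tool_pos: [0.49, 0.0006, 0.1802]
tcp_rot: [0.094, 3.138, 0.0]
wrist_force: [-0.0, 0.0, -0.4]
width: 0.28
grip_force: 58.6
```

Request:
drive_tool --increments '[{"delta_pos": [0,0,0],"turn": 0,"jaw": -1},{"delta_pos": [0,0,0],"turn": 0,"jaw": -1},{"delta_pos": [0,0,0],"turn": 0,"jaw": -1},{"delta_pos": [0,0,0],"turn": 0,"jaw": -1}]'

```text
time: 3.1
tool_pos: [0.4901, 0.0004, 0.18]
tcp_rot: [0.096, 3.138, 0.001]
wrist_force: [0.2, 2.5, 7.1]
width: 0.28
grip_force: 59.2
```

```bash
python3 plan.py elbow 0 178
```

```text
t3.10 now [4.901e+02 4.000e-01 1.800e+02] psi 86.5 tilt 0.14 deg w 0.280 q [-0.05  0.18  2.18  0.    0.78 -1.56] F [0.2 2.5 7.1]
target [489.4  -1.5  86.5 178. ] TURN -0.000 rad = 1 rows of -0.0002
after turn tool xyz [ 0.5 -1.9  2. ]
```

Request:
drive_tool --increments '[{"delta_pos": [0,0,-10],"turn": 0,"jaw": -1},{"delta_pos": [0,0,-25],"turn": 0,"jaw": -1},{"delta_pos": [0,0,-30],"turn": 0,"jaw": -1},{"delta_pos": [0,0,-25],"turn": 0,"jaw": -1},{"delta_pos": [0,0,0],"turn": 0,"jaw": -1},{"delta_pos": [0,0,0],"turn": 0,"jaw": -1}]'

```text
time: 3.6
tool_pos: [0.49, -0.0001, 0.2708]
tcp_rot: [0.095, 3.136, -0.001]
wrist_force: [-0.2, 1.3, -2.1]
width: 0.276
grip_force: 58.9
```

```bash
sed -i 's/-16.3),30,/-16.3),30.6,/' plan.py; python3 plan.py elbow 1 270
```

```text
t3.60 now [ 4.900e+02 -1.000e-01  2.708e+02] psi 86.5 tilt 0.26 deg w 0.276 q [-0.05  0.04  2.13 -0.    0.97 -1.56] F [-0.2  1.3 -2.1]
target [435.5 317.1  73.7 270. ] TURN 0.224 rad = 2 rows of 0.1118
after turn tool xyz [141.4 289.1   0.8]
```

Request:
drive_tool --increments '[{"delta_pos": [0,0,0],"turn": 0.112,"jaw": -1},{"delta_pos": [0,0,0],"turn": 0.112,"jaw": -1},{"delta_pos": [14.1,28.9,0],"turn": 0,"jaw": -1},{"delta_pos": [14.1,28.9,0],"turn": 0,"jaw": -1},{"delta_pos": [14.1,28.9,0],"turn": 0,"jaw": -1},{"delta_pos": [14.1,28.9,0],"turn": 0,"jaw": -1},{"delta_pos": [14.1,28.9,0],"turn": 0,"jaw": -1},{"delta_pos": [14.1,28.9,0],"turn": 0,"jaw": -1}]'

```text
time: 4.27
tool_pos: [0.4552, 0.1912, 0.2668]
tcp_rot: [-0.446, -3.107, 0.003]
wrist_force: [-0.1, -0.6, -0.7]
width: 0.279
grip_force: 59.0
```

Request:
drive_tool --increments '[{"delta_pos": [14.1,28.9,0],"turn": 0,"jaw": -1},{"delta_pos": [14.1,28.9,0],"turn": 0,"jaw": -1},{"delta_pos": [14.1,28.9,0],"turn": 0,"jaw": -1},{"delta_pos": [14.1,28.9,0],"turn": 0,"jaw": -1},{"delta_pos": [0,0,35],"turn": 0,"jaw": -1},{"delta_pos": [0,0,30],"turn": 0,"jaw": -1},{"delta_pos": [0,0,0],"turn": 0,"jaw": -1},{"delta_pos": [0,0,0],"turn": 0,"jaw": -1}]'

```text
time: 4.93
tool_pos: [0.4329, 0.3158, 0.2003]
tcp_rot: [-0.444, -3.103, 0.01]
wrist_force: [0.1, 0.4, -0.4]
width: 0.281
grip_force: 59.2
```

```bash
python3 plan.py elbow 1 187
```

```text
t4.93 now [432.9 315.8 200.3] psi 73.7 tilt 0.51 deg w 0.281 q [ 0.58  0.22  2.07 -0.    0.86 -0.7 ] F [ 0.1  0.4 -0.4]
target [435.5 317.1  73.7 187. ] TURN 0.000 rad = 1 rows of 0.0001
after turn tool xyz [-2.1  2.  13.3]
```

Request:
drive_tool --increments '[{"delta_pos": [-2,2,7],"turn": 0,"jaw": -1},{"delta_pos": [0,0,0],"turn": 0,"jaw": -1},{"delta_pos": [0,0,0],"turn": 0,"jaw": -1},{"delta_pos": [0,0,0],"turn": 0,"jaw": -1},{"delta_pos": [0,0,0],"turn": 0,"jaw": -1}]'

```text
time: 5.35
tool_pos: [0.4382, 0.3186, 0.1979]
tcp_rot: [0.446, 3.108, 0.002]
wrist_force: [0.5, -0.4, -0.6]
width: 0.277
grip_force: 59.2
```

```bash
python3 plan.py elbow 1 186.5
```

```text
t5.35 now [438.2 318.6 197.9] psi 73.6 tilt 0.13 deg w 0.277 q [ 0.58  0.23  2.06 -0.    0.84 -0.7 ] F [ 0.5 -0.4 -0.6]
target [435.5 317.1  73.7 186.5] TURN -0.001 rad = 1 rows of -0.0009
after turn tool xyz [ 2.3 -2.2 11.4]
```

Request:
drive_tool --increments '[{"delta_pos": [2.2,-2.1,5],"turn": 0,"jaw": -1},{"delta_pos": [0,0,3],"turn": 0,"jaw": -1},{"delta_pos": [0,0,0],"turn": 0,"jaw": -1},{"delta_pos": [0,0,0],"turn": 0,"jaw": -1},{"delta_pos": [0,0,0],"turn": 0,"jaw": -1},{"delta_pos": [0,0,0],"turn": 0,"jaw": -1}]'

```text
time: 5.85
tool_pos: [0.4349, 0.3172, 0.1887]
tcp_rot: [0.446, 3.11, 0.0]
wrist_force: [-0.4, -0.7, -1.0]
width: 0.278
grip_force: 59.2
```

```bash
python3 plan.py elbow 1 186.5
```

```text
t5.85 now [434.9 317.2 188.7] psi 73.7 tilt 0.01 deg w 0.278 q [ 0.58  0.24  2.07 -0.    0.82 -0.7 ] F [-0.4 -0.7 -1. ]
target [435.5 317.1  73.7 186.5] TURN -0.000 rad = 1 rows of -0.0002
after turn tool xyz [-0.5  0.1  2.2]
```

Request:
drive_tool --increments '[{"delta_pos": [-0.5,0,1.2],"turn": 0,"jaw": -1},{"delta_pos": [0,0,1],"turn": 0,"jaw": -1},{"delta_pos": [0,0,0],"turn": 0,"jaw": -1},{"delta_pos": [0,0,0],"turn": 0,"jaw": -1},{"delta_pos": [0,0,0],"turn": 0,"jaw": -1},{"delta_pos": [0,0,0],"turn": 0,"jaw": -1}]'

```text
time: 6.35
tool_pos: [0.4354, 0.317, 0.1865]
tcp_rot: [-0.446, -3.11, 0.0]
wrist_force: [0.0, -0.2, -1.2]
width: 0.282
grip_force: 59.2
```

```bash
python3 plan.py elbow 1 186.5
```

```text
t6.35 now [435.4 317.  186.5] psi 73.7 tilt 0.00 deg w 0.282 q [ 0.58  0.25  2.08  0.    0.82 -0.7 ] F [ 0.  -0.2 -1.2]
target [435.5 317.1  73.7 186.5] TURN -0.000 rad = 1 rows of -0.0003
after turn tool xyz [-0.   0.2 -0. ]
```

Request:
drive_tool --increments '[{"delta_pos": [0,0,0.7],"turn": 0,"jaw": -1},{"delta_pos": [0,0,0],"turn": 0,"jaw": -1},{"delta_pos": [0,0,0],"turn": 0,"jaw": -1}]'

```text
time: 6.6
tool_pos: [0.4355, 0.317, 0.1861]
tcp_rot: [0.446, 3.11, 0.0]
wrist_force: [-0.9, -1.8, 1.1]
width: 0.28
grip_force: 59.6
```

Request:
drive_tool --increments '[{"delta_pos": [0,0,0.5],"turn": 0,"jaw": -1},{"delta_pos": [0,0,0],"turn": 0,"jaw": -1},{"delta_pos": [0,0,0],"turn": 0,"jaw": -1}]'

```text
time: 6.85
tool_pos: [0.4355, 0.317, 0.186]
tcp_rot: [0.446, 3.11, 0.0]
wrist_force: [-1.5, -1.0, 5.3]
width: 0.279
grip_force: 60.0
```

Request:
drive_tool --increments '[{"delta_pos": [0,0,0],"turn": 0,"jaw": -0.3},{"delta_pos": [0,0,0],"turn": 0,"jaw": -0.1},{"delta_pos": [0,0,0],"turn": 0,"jaw": 0},{"delta_pos": [0,0,0],"turn": 0,"jaw": 0.1},{"delta_pos": [0,0,-15],"turn": 0,"jaw": 0.1},{"delta_pos": [0,0,-35],"turn": 0,"jaw": 0.1},{"delta_pos": [0,0,-35],"turn": 0,"jaw": 0.1},{"delta_pos": [0,0,-10],"turn": 0,"jaw": 0.2}]'

```text
time: 7.52
tool_pos: [0.4371, 0.3182, 0.2855]
tcp_rot: [0.445, 3.104, 0.008]
wrist_force: [1.4, 1.2, 0.5]
width: 0.596
grip_force: 0.0
```

```bash
python3 plan.py tee 0 270
```

```text
t7.52 now [437.1 318.2 285.5] psi 73.7 tilt 0.46 deg w 0.596 q [ 0.58  0.12  2.01  0.    1.01 -0.7 ] F [1.4 1.2 0.5]
target [644.1 176.2 -64.4 270. ] TURN 2.410 rad = 20 rows of 0.1205
after turn tool xyz [125.3 217.5  15.5]
```

Request:
drive_tool --increments '[{"delta_pos": [0,0,0],"turn": 0.1205,"jaw": 0.2},{"delta_pos": [0,0,0],"turn": 0.1205,"jaw": 0.2},{"delta_pos": [0,0,0],"turn": 0.1205,"jaw": 0.2},{"delta_pos": [0,0,0],"turn": 0.1205,"jaw": 0.2},{"delta_pos": [0,0,0],"turn": 0.1205,"jaw": 0.2},{"delta_pos": [0,0,0],"turn": 0.1205,"jaw": 0.2},{"delta_pos": [0,0,0],"turn": 0.1205,"jaw": 0.2},{"delta_pos": [0,0,0],"turn": 0.1205,"jaw": 0.2}]'

```text
time: 8.18
tool_pos: [0.4352, 0.3169, 0.2798]
tcp_rot: [-1.844, -2.543, 0.001]
wrist_force: [0.3, -0.1, -0.3]
width: 0.597
grip_force: 0.0
```

Request:
drive_tool --increments '[{"delta_pos": [0,0,0],"turn": 0.1205,"jaw": 0.2},{"delta_pos": [0,0,0],"turn": 0.1205,"jaw": 0.2},{"delta_pos": [0,0,0],"turn": 0.1205,"jaw": 0.2},{"delta_pos": [0,0,0],"turn": 0.1205,"jaw": 0.2},{"delta_pos": [0,0,0],"turn": 0.1205,"jaw": 0.2},{"delta_pos": [0,0,0],"turn": 0.1205,"jaw": 0.2},{"delta_pos": [0,0,0],"turn": 0.1205,"jaw": 0.2},{"delta_pos": [0,0,0],"turn": 0.1205,"jaw": 0.2}]'

```text
time: 8.85
tool_pos: [0.4353, 0.3169, 0.2798]
tcp_rot: [2.813, 1.399, -0.001]
wrist_force: [0.1, 0.5, 0.4]
width: 0.599
grip_force: 0.0
```

Request:
drive_tool --increments '[{"delta_pos": [0,0,0],"turn": 0.1205,"jaw": 0.2},{"delta_pos": [0,0,0],"turn": 0.1205,"jaw": 0.2},{"delta_pos": [0,0,0],"turn": 0.1205,"jaw": 0.2},{"delta_pos": [0,0,0],"turn": 0.1205,"jaw": 0.2},{"delta_pos": [17.9,31.1,2.2],"turn": 0,"jaw": 0.2},{"delta_pos": [17.9,31.1,2.2],"turn": 0,"jaw": 0.2},{"delta_pos": [17.9,31.1,2.2],"turn": 0,"jaw": 0.2},{"delta_pos": [17.9,31.1,2.2],"turn": 0,"jaw": 0.2}]'

```text
time: 9.52
tool_pos: [0.5546, 0.2349, 0.271]
tcp_rot: [-3.063, -0.697, 0.0]
wrist_force: [0.5, 1.0, 0.7]
width: 0.6
grip_force: 0.0
```

Request:
drive_tool --increments '[{"delta_pos": [17.9,31.1,2.2],"turn": 0,"jaw": 0.2},{"delta_pos": [17.9,31.1,2.2],"turn": 0,"jaw": 0.2},{"delta_pos": [17.9,31.1,2.2],"turn": 0,"jaw": 0.2},{"delta_pos": [0,0,0],"turn": 0,"jaw": 0.2},{"delta_pos": [0,0,0],"turn": 0,"jaw": 0.2},{"delta_pos": [0,0,0],"turn": 0,"jaw": 0.2},{"delta_pos": [0,0,0],"turn": 0,"jaw": 0.2},{"delta_pos": [0,0,0],"turn": 0,"jaw": 0.2}]'

```text
time: 10.18
tool_pos: [0.6413, 0.1757, 0.2647]
tcp_rot: [-3.063, -0.698, 0.001]
wrist_force: [-0.4, -0.8, -0.2]
width: 0.601
grip_force: 0.0
```

```bash
python3 plan.py tee 0 179; python3 - <<'E'
from h import *
for n in("top","scene"):
    c=grab(n);np.save(n+"1.npy",c,allow_pickle=True);cv2.imwrite(f"pics/{n}1.png",c["pixels"][:,:,::-1])
a=cv2.resize(cv2.imread("pics/top1.png")[170:290,120:260],None,fx=3,fy=3);b=cv2.resize(cv2.imread("pics/scene1.png")[180:300,390:530],None,fx=3,fy=3)
cv2.imwrite("pics/e1.png",np.hstack([a,b])[:, :800])
E
```

```text
t10.18 now [641.3 175.7 264.7] psi -64.3 tilt 0.05 deg w 0.601 q [0.23 0.36 1.75 0.   1.03 1.35] F [-0.4 -0.8 -0.2]
target [644.1 176.2 -64.4 179. ] TURN 0.001 rad = 1 rows of 0.0014
after turn tool xyz [ 2.7  0.7 85.7]
```

View pics/e1.png

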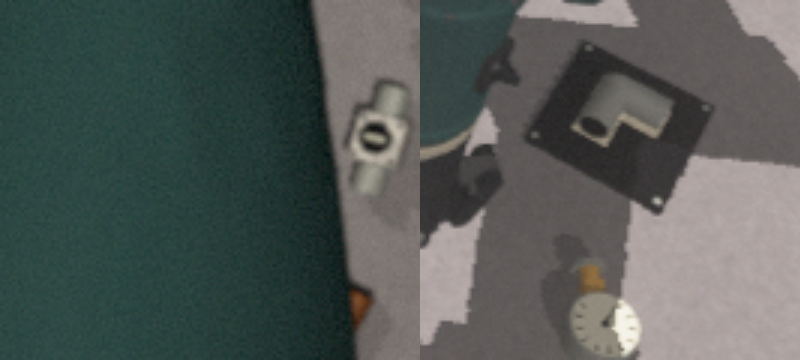

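The top view is blocked by the arm. In the scene view (crop pixels) the elbow lies flat on its tile at about (620,105), matching the outline. I'll measure it later and go on with the tee.

Request:
drive_tool --increments '[{"delta_pos": [2.7,0.7,30],"turn": 0,"jaw": 0.2},{"delta_pos": [0,0,30],"turn": 0,"jaw": 0.2},{"delta_pos": [0,0,15],"turn": 0,"jaw": 0.2},{"delta_pos": [0,0,8],"turn": 0,"jaw": 0.2},{"delta_pos": [0,0,2],"turn": 0,"jaw": 0.2},{"delta_pos": [0,0,0],"turn": 0,"jaw": 0.2},{"delta_pos": [0,0,0],"turn": 0,"jaw": 0.2},{"delta_pos": [0,0,0],"turn": 0,"jaw": 0.2}]'

```text
time: 10.95
tool_pos: [0.6462, 0.1756, 0.1818]
tcp_rot: [-3.064, -0.696, -0.005]
wrist_force: [0.7, -0.2, -0.2]
width: 0.602
grip_force: 0.0
```

```bash
python3 plan.py tee 0 179
```

```text
t10.95 now [646.2 175.6 181.8] psi -64.4 tilt 0.19 deg w 0.602 q [0.23 0.46 1.79 0.   0.89 1.35] F [ 0.7 -0.2 -0.2]
target [644.1 176.2 -64.4 179. ] TURN -0.000 rad = 1 rows of -0.0000
after turn tool xyz [-1.7 -1.5  2.8]
```

Request:
drive_tool --increments '[{"delta_pos": [-1.5,-0.5,1],"turn": 0,"jaw": 0},{"delta_pos": [0,0,0],"turn": 0,"jaw": -0.2},{"delta_pos": [0,0,0],"turn": 0,"jaw": -0.4},{"delta_pos": [0,0,0],"turn": 0,"jaw": -1},{"delta_pos": [0,0,0],"turn": 0,"jaw": -1},{"delta_pos": [0,0,0],"turn": 0,"jaw": -1},{"delta_pos": [0,0,0],"turn": 0,"jaw": -1},{"delta_pos": [0,0,0],"turn": 0,"jaw": -1}]'

```text
time: 11.62
tool_pos: [0.6439, 0.1753, 0.1799]
tcp_rot: [-3.063, -0.696, -0.001]
wrist_force: [-2.2, -0.7, 5.2]
width: 0.284
grip_force: 58.8
```

```bash
python3 plan.py tee 0 179
```

```text
t11.62 now [643.9 175.3 179.9] psi -64.4 tilt 0.05 deg w 0.284 q [0.23 0.46 1.79 0.   0.89 1.35] F [-2.2 -0.7  5.2]
target [644.1 176.2 -64.4 179. ] TURN -0.000 rad = 1 rows of -0.0000
after turn tool xyz [ 0.5 -0.8  0.9]
```

Request:
drive_tool --increments '[{"delta_pos": [0,0,-10],"turn": 0,"jaw": -1},{"delta_pos": [0,0,-25],"turn": 0,"jaw": -1},{"delta_pos": [0,0,-30],"turn": 0,"jaw": -1},{"delta_pos": [0,0,-25],"turn": 0,"jaw": -1},{"delta_pos": [0,0,0],"turn": 0,"jaw": -1},{"delta_pos": [0,0,0],"turn": 0,"jaw": -1},{"delta_pos": [0,0,0],"turn": 0,"jaw": -1},{"delta_pos": [0,0,0],"turn": 0,"jaw": -1}]'

```text
time: 12.28
tool_pos: [0.6424, 0.1748, 0.2664]
tcp_rot: [3.063, 0.696, -0.007]
wrist_force: [-0.5, -0.7, -1.5]
width: 0.279
grip_force: 59.1
```

```bash
sed -i 's/,13.3),30,/,13.3),29.4,/' plan.py; python3 plan.py tee 1 270; python3 - <<'E'
from h import *
from m import PO
t=grab("top");s=grab("scene")
np.save("top2.npy",t,allow_pickle=True);np.save("scene2.npy",s,allow_pickle=True)
p0=np.array([.4061,.3257])
for n,c in(("top",t),("scene",s)):
    for z,mk in((.019,steel),):
        P=cast(c,pts(mk(c)),z);P=P[np.hypot(*(P-p0).T)<.07];print(n,len(P))
        try:print(portfit(P,p0,np.radians(-16),PO["elbow"],(17,36)))
        except Exception as e:print(e)
E
```

```text
t12.28 now [642.4 174.8 266.4] psi -64.4 tilt 0.24 deg w 0.279 q [ 0.23  0.36  1.75 -0.    1.04  1.35] F [-0.5 -0.7 -1.5]
target [ 400.5 -312.8   13.3  270. ] TURN -1.356 rad = 11 rows of -0.1233
after turn tool xyz [-418.8 -347.6   -3.6]
fit elbow (array([460.4,  -0.8]), np.float64(-3.0), np.float64(0.35)) (array([456.8,   1.9]), np.float64(-6.4), np.float64(0.19)) tri [459.6   0.9  16.4] gap 3.6
fit tee (array([617.5, 162.8]), np.float64(-64.4), np.float64(0.51)) (array([615.8, 163.9]), np.float64(-64.3), np.float64(0.36)) tri [616.9 163.2  14.7] gap 1.5
fit cross (array([627.3,   3.1]), np.float64(-27.2), np.float64(0.55)) (array([625.3,   4. ]), np.float64(-27.4), np.float64(0.51)) tri [626.5   3.8  15.2] gap 1.4
fit valve (array([451.4, 161.4]), np.float64(-14.8), np.float64(0.34)) (array([451.9, 163. ]), np.float64(-12.1), np.float64(2.18)) tri [451.3 162.3  15.8] gap 1.4
tile elbow (array([406.3, 325.2]), np.float64(-16.5), np.float64(0.13)) (array([405.6, 326.4]), np.float64(-15.9), np.float64(0.17)) tri [406.2 325.7   6.4] gap 1.2
tile tee (array([ 407.7, -342.2]), np.float6
[... 334 characters left out ...]
p.float64(3.5), 7302) (array([ 640. , -165.8]), np.float64(3.6), 7620) tri [ 640.1 -166.4    5.9] gap 1.2
valve ends top -44.8784330821575 45.00898850420545 mid [452.12608429 163.22800323] -1.4885287744132092
block top [450.3 160.2] [42.6 43. ] 25.4
valve ends scene -53.357507708654246 37.158872763647395 mid [444.25086344 165.38241986] -1.9079062438944843
block scene [451.7 161.7] [36.8 51.8] 74.8
(array([0.45029131, 0.16117286, 0.03164109]), np.float64(0.0010413631561350953))
top 46782
(array([0.40610516, 0.32554256]), np.float64(-0.2706702017510783), np.float64(0.03523425552607773))
scene 11864
(array([0.41484339, 0.35272997]), np.float64(-1.24446736410344), np.float64(0.8026812042373989))
```

Request:
drive_tool --increments '[{"delta_pos": [0,0,0],"turn": -0.1233,"jaw": -1},{"delta_pos": [0,0,0],"turn": -0.1233,"jaw": -1},{"delta_pos": [0,0,0],"turn": -0.1233,"jaw": -1},{"delta_pos": [0,0,0],"turn": -0.1233,"jaw": -1},{"delta_pos": [0,0,0],"turn": -0.1233,"jaw": -1},{"delta_pos": [0,0,0],"turn": -0.1233,"jaw": -1},{"delta_pos": [0,0,0],"turn": -0.1233,"jaw": -1},{"delta_pos": [0,0,0],"turn": -0.1233,"jaw": -1}]'

```text
time: 13.05
tool_pos: [0.6431, 0.175, 0.2671]
tcp_rot: [-2.362, -2.07, 0.004]
wrist_force: [0.0, 0.7, -2.0]
width: 0.277
grip_force: 59.1
```

Request:
drive_tool --increments '[{"delta_pos": [0,0,0],"turn": -0.1233,"jaw": -1},{"delta_pos": [0,0,0],"turn": -0.1233,"jaw": -1},{"delta_pos": [0,0,0],"turn": -0.1233,"jaw": -1},{"delta_pos": [-27.9,-23.2,0],"turn": 0,"jaw": -1},{"delta_pos": [-27.9,-23.2,0],"turn": 0,"jaw": -1},{"delta_pos": [-27.9,-23.2,0],"turn": 0,"jaw": -1},{"delta_pos": [-27.9,-23.2,0],"turn": 0,"jaw": -1},{"delta_pos": [-27.9,-23.2,0],"turn": 0,"jaw": -1}]'

```text
time: 13.72
tool_pos: [0.5613, 0.0115, 0.2674]
tcp_rot: [-1.947, -2.463, 0.003]
wrist_force: [0.1, -0.6, -2.5]
width: 0.281
grip_force: 59.2
```

Request:
drive_tool --increments '[{"delta_pos": [-27.9,-23.2,0],"turn": 0,"jaw": -1},{"delta_pos": [-27.9,-23.2,0],"turn": 0,"jaw": -1},{"delta_pos": [-27.9,-23.2,0],"turn": 0,"jaw": -1},{"delta_pos": [-27.9,-23.2,0],"turn": 0,"jaw": -1},{"delta_pos": [-27.9,-23.2,0],"turn": 0,"jaw": -1},{"delta_pos": [-27.9,-23.2,0],"turn": 0,"jaw": -1},{"delta_pos": [-27.9,-23.2,0],"turn": 0,"jaw": -1},{"delta_pos": [-27.9,-23.2,0],"turn": 0,"jaw": -1}]'

```text
time: 14.38
tool_pos: [0.432, -0.2484, 0.2678]
tcp_rot: [-1.948, -2.462, 0.0]
wrist_force: [0.1, 0.1, -2.2]
width: 0.282
grip_force: 59.2
```

Request:
drive_tool --increments '[{"delta_pos": [-27.9,-23.2,0],"turn": 0,"jaw": -1},{"delta_pos": [-27.9,-23.2,0],"turn": 0,"jaw": -1},{"delta_pos": [0,0,25],"turn": 0,"jaw": -1},{"delta_pos": [0,0,25],"turn": 0,"jaw": -1},{"delta_pos": [0,0,0],"turn": 0,"jaw": -1},{"delta_pos": [0,0,0],"turn": 0,"jaw": -1},{"delta_pos": [0,0,0],"turn": 0,"jaw": -1},{"delta_pos": [0,0,0],"turn": 0,"jaw": -1}]'

```text
time: 15.05
tool_pos: [0.4022, -0.3123, 0.2201]
tcp_rot: [1.947, 2.463, -0.0]
wrist_force: [0.0, -0.3, -2.0]
width: 0.284
grip_force: 59.3
```

Request:
drive_tool --increments '[{"delta_pos": [0,0,0],"turn": 0,"jaw": -1},{"delta_pos": [0,0,0],"turn": 0,"jaw": -1},{"delta_pos": [0,0,0],"turn": 0,"jaw": -1},{"delta_pos": [0,0,0],"turn": 0,"jaw": -1}]'

```text
time: 15.38
tool_pos: [0.4016, -0.3122, 0.2195]
tcp_rot: [1.948, 2.463, -0.0]
wrist_force: [-0.4, 0.6, -2.0]
width: 0.275
grip_force: 59.3
```

```bash
python3 plan.py tee 1 186; sed -i 's/^# part.*//' plan.py; python3 - <<'E'
m=open('m.py').read()
i=m.index("for kind,g");open('m0.py','w').write(m[:i])
E
cat > chk.py <<'E'
from h import *
from m0 import PO
import sys
T={"elbow":(.4061,.3257,-16.3,.019),"tee":(.4073,-.3414,13.3,.019),"cross":(.4522,-.1797,-15.5,.019),"valve":(.6401,-.1664,3.5,.023)}
t,s=grab("top"),grab("scene")
for k in sys.argv[1:]:
    x,y,a,z=T[k]
    for n,c in(("top",t),("scene",s)):
        P=cast(c,pts(steel(c)),z);P=P[np.hypot(*(P-[x,y]).T)<.055]
        # drop pale pixels (outline) is not needed: covered by the part
        r=portfit(P,[x,y],np.radians(a),PO[k],(22,38) if k=="valve" else (17,36));print(k,n,len(P),np.round(r[0]*1000,1),np.degrees(r[1]).round(1),np.round(r[2],2))
E
python3 chk.py elbow
```

```text
t15.38 now [ 401.6 -312.2  219.5] psi 13.3 tilt 0.06 deg w 0.275 q [-0.71  0.15  2.12 -0.    0.87 -0.94] F [-0.4  0.6 -2. ]
target [ 400.5 -312.8   13.3  186. ] TURN 0.001 rad = 1 rows of 0.0006
after turn tool xyz [-0.3 -1.2 33.5]
elbow top 14794 [409.3 319.5] -10.2 0.36
elbow scene 8230 [414.3 324.9] 0.4 0.48
```

Request:
drive_tool --increments '[{"delta_pos": [-0.3,-1.2,15],"turn": 0,"jaw": -1},{"delta_pos": [0,0,10],"turn": 0,"jaw": -1},{"delta_pos": [0,0,5],"turn": 0,"jaw": -1},{"delta_pos": [0,0,2],"turn": 0,"jaw": -1},{"delta_pos": [0,0,0],"turn": 0,"jaw": -1},{"delta_pos": [0,0,0],"turn": 0,"jaw": -1},{"delta_pos": [0,0,0],"turn": 0,"jaw": -1},{"delta_pos": [0,0,0],"turn": 0,"jaw": -1}]'

```text
time: 16.15
tool_pos: [0.4004, -0.313, 0.1871]
tcp_rot: [1.949, 2.463, -0.0]
wrist_force: [-0.3, -0.7, -1.5]
width: 0.278
grip_force: 59.5
```

```bash
python3 plan.py tee 1 186; python3 - <<'E'
from h import *
t,s=grab("top"),grab("scene")
a=cv2.resize(t["pixels"][195:260,140:210,::-1],None,fx=5,fy=5,interpolation=cv2.INTER_CUBIC);b=cv2.resize(s["pixels"][190:255,420:495,::-1],None,fx=5,fy=5,interpolation=cv2.INTER_CUBIC)
cv2.imwrite("pics/e2.png",np.hstack([a,b]))
E
```

```text
t16.15 now [ 400.4 -313.   187.1] psi 13.3 tilt 0.03 deg w 0.278 q [-0.71  0.2   2.14 -0.    0.81 -0.94] F [-0.3 -0.7 -1.5]
target [ 400.5 -312.8   13.3  186. ] TURN 0.000 rad = 1 rows of 0.0002
after turn tool xyz [0.2 0.2 1.1]
```

View pics/e2.png

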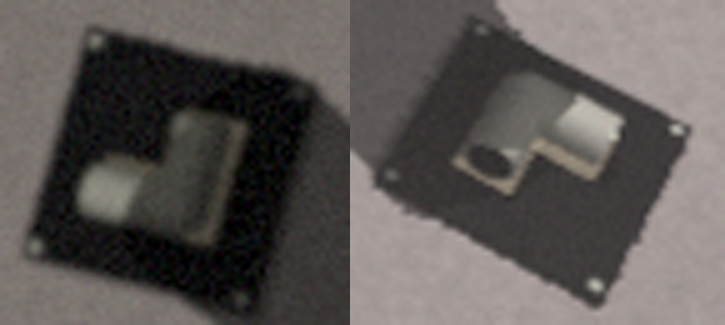

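The crop shows the elbow flat on its outline in both views. The thin pale slivers at top crop (238,180) and scene crop (575,160) are about what parallax of the tube's edge predicts (4 mm), so it sits within 1–2 mm. Now to set the tee down.

Request:
drive_tool --increments '[{"delta_pos": [0.2,0.2,1],"turn": 0,"jaw": -1},{"delta_pos": [0,0,0],"turn": 0,"jaw": -1},{"delta_pos": [0,0,0],"turn": 0,"jaw": -1},{"delta_pos": [0,0,0],"turn": 0,"jaw": -1}]'

```text
time: 16.58
tool_pos: [0.4005, -0.3127, 0.186]
tcp_rot: [1.949, 2.464, -0.0]
wrist_force: [0.6, -1.2, -0.8]
width: 0.28
grip_force: 59.6
```

Request:
drive_tool --increments '[{"delta_pos": [0,0,0.6],"turn": 0,"jaw": -1},{"delta_pos": [0,0,0],"turn": 0,"jaw": -1},{"delta_pos": [0,0,0],"turn": 0,"jaw": -1}]'

```text
time: 16.83
tool_pos: [0.4005, -0.3127, 0.1859]
tcp_rot: [1.949, 2.464, 0.0]
wrist_force: [-1.8, 2.0, 5.0]
width: 0.277
grip_force: 60.2
```

Contact at 5 N. I'll release and retreat.

Request:
drive_tool --increments '[{"delta_pos": [0,0,0],"turn": 0,"jaw": -0.3},{"delta_pos": [0,0,0],"turn": 0,"jaw": -0.1},{"delta_pos": [0,0,0],"turn": 0,"jaw": 0},{"delta_pos": [0,0,0],"turn": 0,"jaw": 0.1},{"delta_pos": [0,0,-15],"turn": 0,"jaw": 0.1},{"delta_pos": [0,0,-35],"turn": 0,"jaw": 0.1},{"delta_pos": [0,0,-35],"turn": 0,"jaw": 0.1},{"delta_pos": [0,0,0],"turn": 0,"jaw": 0.2}]'

```text
time: 17.5
tool_pos: [0.4029, -0.3147, 0.2771]
tcp_rot: [1.941, 2.455, -0.001]
wrist_force: [1.0, -1.6, 1.6]
width: 0.596
grip_force: 0.0
```

```bash
python3 plan.py cross 0 265
```

```text
t17.50 now [ 402.9 -314.7  277.1] psi 13.3 tilt 0.69 deg w 0.596 q [-0.71  0.07  2.08  0.    0.98 -0.94] F [ 1.  -1.6  1.6]
target [612.7 -23.2 -27.3 265. ] TURN 0.709 rad = 6 rows of 0.1181
after turn tool xyz [355.4  52.8  12.1]
```

Request:
drive_tool --increments '[{"delta_pos": [0,0,0],"turn": 0.118,"jaw": 0.2},{"delta_pos": [0,0,0],"turn": 0.118,"jaw": 0.2},{"delta_pos": [0,0,0],"turn": 0.118,"jaw": 0.2},{"delta_pos": [0,0,0],"turn": 0.118,"jaw": 0.2},{"delta_pos": [0,0,0],"turn": 0.118,"jaw": 0.2},{"delta_pos": [0,0,0],"turn": 0.118,"jaw": 0.2},{"delta_pos": [35.5,5.5,0],"turn": 0,"jaw": 0.2},{"delta_pos": [35.5,5.5,0],"turn": 0,"jaw": 0.2}]'

```text
time: 18.17
tool_pos: [0.4425, -0.2551, 0.2702]
tcp_rot: [2.686, 1.629, 0.0]
wrist_force: [2.1, 0.0, 0.6]
width: 0.597
grip_force: 0.0
```

Request:
drive_tool --increments '[{"delta_pos": [35.5,5.5,0],"turn": 0,"jaw": 0.2},{"delta_pos": [35.5,5.5,0],"turn": 0,"jaw": 0.2},{"delta_pos": [35.5,5.5,0],"turn": 0,"jaw": 0.2},{"delta_pos": [35.5,5.5,0],"turn": 0,"jaw": 0.2},{"delta_pos": [35.5,5.5,0],"turn": 0,"jaw": 0.2},{"delta_pos": [35.5,5.5,0],"turn": 0,"jaw": 0.2},{"delta_pos": [35.5,5.5,0],"turn": 0,"jaw": 0.2},{"delta_pos": [35.5,5.5,0],"turn": 0,"jaw": 0.2}]'

```text
time: 18.83
tool_pos: [0.6126, -0.0205, 0.27]
tcp_rot: [2.682, 1.636, 0.0]
wrist_force: [-0.3, -0.6, 0.0]
width: 0.596
grip_force: 0.0
```

Request:
drive_tool --increments '[{"delta_pos": [0,0,30],"turn": 0,"jaw": 0.2},{"delta_pos": [0,0,20],"turn": 0,"jaw": 0.2},{"delta_pos": [0,0,0],"turn": 0,"jaw": 0.2},{"delta_pos": [0,0,0],"turn": 0,"jaw": 0.2},{"delta_pos": [0,0,0],"turn": 0,"jaw": 0.2},{"delta_pos": [0,0,0],"turn": 0,"jaw": 0.2},{"delta_pos": [0,0,0],"turn": 0,"jaw": 0.2},{"delta_pos": [0,0,0],"turn": 0,"jaw": 0.2}]'

```text
time: 19.5
tool_pos: [0.6124, -0.0227, 0.2218]
tcp_rot: [2.682, 1.634, 0.003]
wrist_force: [0.0, -0.4, -0.6]
width: 0.603
grip_force: 0.0
```

```bash
python3 plan.py cross 0 180
```

```text
t19.50 now [612.4 -22.7 221.8] psi -27.3 tilt 0.15 deg w 0.603 q [-0.08  0.32  1.9   0.    0.92  0.4 ] F [ 0.  -0.4 -0.6]
target [612.7 -23.2 -27.3 180. ] TURN 0.000 rad = 1 rows of 0.0000
after turn tool xyz [-0.2  0.6 41.8]
```

Request:
drive_tool --increments '[{"delta_pos": [0,0.5,20],"turn": 0,"jaw": 0.2},{"delta_pos": [0,0,13],"turn": 0,"jaw": 0.2},{"delta_pos": [0,0,6],"turn": 0,"jaw": 0.2},{"delta_pos": [0,0,2],"turn": 0,"jaw": 0.2},{"delta_pos": [0,0,0],"turn": 0,"jaw": 0.2},{"delta_pos": [0,0,0],"turn": 0,"jaw": 0},{"delta_pos": [0,0,0],"turn": 0,"jaw": -0.2},{"delta_pos": [0,0,0],"turn": 0,"jaw": -0.35}]'

```text
time: 20.17
tool_pos: [0.6127, -0.0225, 0.1801]
tcp_rot: [2.682, 1.635, 0.002]
wrist_force: [-0.3, 0.5, -1.0]
width: 0.325
grip_force: 0.0
```

Request:
drive_tool --increments '[{"delta_pos": [0,0,0],"turn": 0,"jaw": -1},{"delta_pos": [0,0,0],"turn": 0,"jaw": -1},{"delta_pos": [0,0,0],"turn": 0,"jaw": -1},{"delta_pos": [0,0,0],"turn": 0,"jaw": -1},{"delta_pos": [0,0,0],"turn": 0,"jaw": -1}]' --grip_force 80

```text
time: 20.58
tool_pos: [0.6128, -0.0225, 0.1804]
tcp_rot: [2.681, 1.635, 0.002]
wrist_force: [-1.0, 0.7, 5.5]
width: 0.272
grip_force: 78.7
```

```bash
python3 plan.py cross 0 180
```

```text
t20.58 now [612.8 -22.5 180.4] psi -27.3 tilt 0.09 deg w 0.272 q [-0.08  0.37  1.92 -0.    0.85  0.4 ] F [-1.   0.7  5.5]
target [612.7 -23.2 -27.3 180. ] TURN 0.001 rad = 1 rows of 0.0008
after turn tool xyz [-0.6  0.3  0.4]
```

Request:
drive_tool --increments '[{"delta_pos": [0,0,-10],"turn": 0,"jaw": -1},{"delta_pos": [0,0,-25],"turn": 0,"jaw": -1},{"delta_pos": [0,0,-30],"turn": 0,"jaw": -1},{"delta_pos": [0,0,-25],"turn": 0,"jaw": -1},{"delta_pos": [0,0,0],"turn": 0,"jaw": -1},{"delta_pos": [0,0,0],"turn": 0,"jaw": -1},{"delta_pos": [0,0,0],"turn": 0,"jaw": -1}]'

```text
time: 21.17
tool_pos: [0.6114, -0.0224, 0.2681]
tcp_rot: [-2.681, -1.635, 0.003]
wrist_force: [-0.4, 0.2, -3.8]
width: 0.268
grip_force: 78.9
```

```bash
sed -i 's/-15.5),30,/-15.5),29.3,/' plan.py; python3 plan.py cross 1 270
```

```text
t21.17 now [611.4 -22.4 268.1] psi -27.3 tilt 0.11 deg w 0.268 q [-0.08  0.26  1.87 -0.    1.01  0.4 ] F [-0.4  0.2 -3.8]
target [ 444.4 -207.9  -15.5  270. ] TURN -0.205 rad = 2 rows of -0.1025
after turn tool xyz [-223.5 -111.4   -1.9]
```

Request:
drive_tool --increments '[{"delta_pos": [0,0,0],"turn": -0.103,"jaw": -1},{"delta_pos": [0,0,0],"turn": -0.103,"jaw": -1},{"delta_pos": [-31.9,-15.9,0],"turn": 0,"jaw": -1},{"delta_pos": [-31.9,-15.9,0],"turn": 0,"jaw": -1},{"delta_pos": [-31.9,-15.9,0],"turn": 0,"jaw": -1},{"delta_pos": [-31.9,-15.9,0],"turn": 0,"jaw": -1},{"delta_pos": [-31.9,-15.9,0],"turn": 0,"jaw": -1},{"delta_pos": [-31.9,-15.9,0],"turn": 0,"jaw": -1}]'

```text
time: 21.83
tool_pos: [0.4668, -0.1818, 0.2666]
tcp_rot: [-2.496, -1.901, 0.004]
wrist_force: [0.3, -0.2, -2.7]
width: 0.274
grip_force: 79.0
```

Request:
drive_tool --increments '[{"delta_pos": [-31.9,-15.9,0],"turn": 0,"jaw": -1},{"delta_pos": [0,0,25],"turn": 0,"jaw": -1},{"delta_pos": [0,0,25],"turn": 0,"jaw": -1},{"delta_pos": [0,0,10],"turn": 0,"jaw": -1},{"delta_pos": [0,0,0],"turn": 0,"jaw": -1},{"delta_pos": [0,0,0],"turn": 0,"jaw": -1},{"delta_pos": [0,0,0],"turn": 0,"jaw": -1},{"delta_pos": [0,0,0],"turn": 0,"jaw": -1}]'

```text
time: 22.5
tool_pos: [0.4465, -0.208, 0.2104]
tcp_rot: [2.497, 1.903, 0.001]
wrist_force: [1.0, -0.3, -2.8]
width: 0.269
grip_force: 79.1
```

Request:
drive_tool --increments '[{"delta_pos": [0,0,0],"turn": 0,"jaw": -1},{"delta_pos": [0,0,0],"turn": 0,"jaw": -1},{"delta_pos": [0,0,0],"turn": 0,"jaw": -1}]'

```text
time: 22.75
tool_pos: [0.4459, -0.208, 0.2101]
tcp_rot: [2.498, 1.902, 0.001]
wrist_force: [0.5, -0.4, -2.6]
width: 0.275
grip_force: 79.1
```

```bash
python3 plan.py cross 1 186.4
```

```text
t22.75 now [ 445.9 -208.   210.1] psi -15.4 tilt 0.09 deg w 0.275 q [-0.49  0.13  2.16  0.    0.85 -0.22] F [ 0.5 -0.4 -2.6]
target [ 444.4 -207.9  -15.5  186.4] TURN 0.001 rad = 1 rows of 0.0013
after turn tool xyz [-0.4 -1.5 23.7]
```

Request:
drive_tool --increments '[{"delta_pos": [-0.4,-1.5,12],"turn": 0,"jaw": -1},{"delta_pos": [0,0,7],"turn": 0,"jaw": -1},{"delta_pos": [0,0,3],"turn": 0,"jaw": -1},{"delta_pos": [0,0,0],"turn": 0,"jaw": -1},{"delta_pos": [0,0,0],"turn": 0,"jaw": -1},{"delta_pos": [0,0,0],"turn": 0,"jaw": -1},{"delta_pos": [0,0,0],"turn": 0,"jaw": -1}]'

```text
time: 23.33
tool_pos: [0.4441, -0.2081, 0.1875]
tcp_rot: [2.5, 1.902, 0.0]
wrist_force: [-0.9, -0.2, -2.2]
width: 0.27
grip_force: 79.1
```

```bash
python3 plan.py cross 1 186.4
```

```text
t23.33 now [ 444.1 -208.1  187.5] psi -15.5 tilt 0.03 deg w 0.270 q [-0.49  0.17  2.18  0.    0.8  -0.22] F [-0.9 -0.2 -2.2]
target [ 444.4 -207.9  -15.5  186.4] TURN 0.001 rad = 1 rows of 0.0008
after turn tool xyz [0.2 0.2 1.1]
```

Request:
drive_tool --increments '[{"delta_pos": [0.2,0.2,1],"turn": 0,"jaw": -1},{"delta_pos": [0,0,0],"turn": 0,"jaw": -1},{"delta_pos": [0,0,0],"turn": 0,"jaw": -1},{"delta_pos": [0,0,0],"turn": 0,"jaw": -1}]'

```text
time: 23.67
tool_pos: [0.4444, -0.208, 0.1865]
tcp_rot: [2.499, 1.902, 0.0]
wrist_force: [0.3, 0.0, -0.8]
width: 0.266
grip_force: 79.3
```

Request:
drive_tool --increments '[{"delta_pos": [0,0,0.5],"turn": 0,"jaw": -1},{"delta_pos": [0,0,0],"turn": 0,"jaw": -1},{"delta_pos": [0,0,0],"turn": 0,"jaw": -1}]'

```text
time: 23.92
tool_pos: [0.4444, -0.208, 0.1864]
tcp_rot: [2.499, 1.902, 0.0]
wrist_force: [-1.6, -0.6, 5.5]
width: 0.27
grip_force: 79.9
```

Request:
drive_tool --increments '[{"delta_pos": [0,0,0],"turn": 0,"jaw": -0.3},{"delta_pos": [0,0,0],"turn": 0,"jaw": -0.1},{"delta_pos": [0,0,0],"turn": 0,"jaw": 0},{"delta_pos": [0,0,0],"turn": 0,"jaw": 0.1},{"delta_pos": [0,0,-15],"turn": 0,"jaw": 0.1},{"delta_pos": [0,0,-35],"turn": 0,"jaw": 0.1},{"delta_pos": [0,0,-35],"turn": 0,"jaw": 0.1},{"delta_pos": [0,0,-5],"turn": 0,"jaw": 0.2}]'

```text
time: 24.58
tool_pos: [0.4466, -0.2091, 0.2816]
tcp_rot: [2.493, 1.897, 0.007]
wrist_force: [0.8, -1.4, 0.3]
width: 0.602
grip_force: 0.0
```

Request:
drive_tool --increments '[{"delta_pos": [0,0,0],"turn": 0,"jaw": 0.35},{"delta_pos": [0,0,0],"turn": 0,"jaw": 0.35},{"delta_pos": [0,0,0],"turn": 0,"jaw": 0.35}]'

```text
time: 24.83
tool_pos: [0.4434, -0.2074, 0.2742]
tcp_rot: [-2.498, -1.901, 0.002]
wrist_force: [-0.9, 0.2, -0.5]
width: 0.673
grip_force: 0.0
```

```bash
python3 plan.py valve 0 270
```

```text
t24.83 now [ 443.4 -207.4  274.2] psi -15.5 tilt 0.16 deg w 0.673 q [-0.49  0.04  2.12  0.    0.99 -0.22] F [-0.9  0.2 -0.5]
target [451.  161.5  75.2 270. ] TURN -1.582 rad = 13 rows of -0.1217
after turn tool xyz [ 86.9 358.6   4.2]
```

Request:
drive_tool --increments '[{"delta_pos": [0,0,0],"turn": -0.1217,"jaw": 0.35},{"delta_pos": [0,0,0],"turn": -0.1217,"jaw": 0.35},{"delta_pos": [0,0,0],"turn": -0.1217,"jaw": 0.35},{"delta_pos": [0,0,0],"turn": -0.1217,"jaw": 0.35},{"delta_pos": [0,0,0],"turn": -0.1217,"jaw": 0.35},{"delta_pos": [0,0,0],"turn": -0.1217,"jaw": 0.35},{"delta_pos": [0,0,0],"turn": -0.1217,"jaw": 0.35},{"delta_pos": [0,0,0],"turn": -0.1217,"jaw": 0.35}]'

```text
time: 25.5
tool_pos: [0.4432, -0.2074, 0.2734]
tcp_rot: [-1.309, -2.851, -0.0]
wrist_force: [0.1, 0.3, -0.1]
width: 0.672
grip_force: 0.0
```

Request:
drive_tool --increments '[{"delta_pos": [0,0,0],"turn": -0.1217,"jaw": 0.35},{"delta_pos": [0,0,0],"turn": -0.1217,"jaw": 0.35},{"delta_pos": [0,0,0],"turn": -0.1217,"jaw": 0.35},{"delta_pos": [0,0,0],"turn": -0.1217,"jaw": 0.35},{"delta_pos": [0,0,0],"turn": -0.1217,"jaw": 0.35},{"delta_pos": [8.7,35.8,0],"turn": 0,"jaw": 0.35},{"delta_pos": [8.7,35.8,0],"turn": 0,"jaw": 0.35},{"delta_pos": [8.7,35.8,0],"turn": 0,"jaw": 0.35}]'

```text
time: 26.17
tool_pos: [0.4453, -0.0965, 0.2736]
tcp_rot: [-0.408, -3.111, -0.001]
wrist_force: [1.0, 0.0, 0.2]
width: 0.672
grip_force: 0.0
```

Request:
drive_tool --increments '[{"delta_pos": [8.7,35.8,0],"turn": 0,"jaw": 0.35},{"delta_pos": [8.7,35.8,0],"turn": 0,"jaw": 0.35},{"delta_pos": [8.7,35.8,0],"turn": 0,"jaw": 0.35},{"delta_pos": [8.7,35.8,0],"turn": 0,"jaw": 0.35},{"delta_pos": [8.7,35.8,0],"turn": 0,"jaw": 0.35},{"delta_pos": [8.7,35.8,0],"turn": 0,"jaw": 0.35},{"delta_pos": [8.7,35.8,0],"turn": 0,"jaw": 0.35},{"delta_pos": [0,0,0],"turn": 0,"jaw": 0.35}]'

```text
time: 26.83
tool_pos: [0.4507, 0.1652, 0.2741]
tcp_rot: [-0.397, -3.114, -0.002]
wrist_force: [-0.3, -0.5, -0.5]
width: 0.67
grip_force: 0.0
```

Request:
drive_tool --increments '[{"delta_pos": [0,0,20],"turn": 0,"jaw": 0.35},{"delta_pos": [0,0,20],"turn": 0,"jaw": 0.35},{"delta_pos": [0,0,0],"turn": 0,"jaw": 0.35},{"delta_pos": [0,0,0],"turn": 0,"jaw": 0.35},{"delta_pos": [0,0,0],"turn": 0,"jaw": 0.35},{"delta_pos": [0,0,0],"turn": 0,"jaw": 0.35},{"delta_pos": [0,0,0],"turn": 0,"jaw": 0.35},{"delta_pos": [0,0,0],"turn": 0,"jaw": 0.35}]'

```text
time: 27.5
tool_pos: [0.4521, 0.1604, 0.2368]
tcp_rot: [0.405, 3.114, 0.001]
wrist_force: [-0.3, 1.0, -1.0]
width: 0.674
grip_force: 0.0
```

```bash
python3 plan.py valve 0 180
```

```text
t27.50 now [452.1 160.4 236.8] psi 75.2 tilt 0.11 deg w 0.674 q [ 0.29  0.07  2.17  0.    0.9  -1.02] F [-0.3  1.  -1. ]
target [451.  161.5  75.2 180. ] TURN -0.001 rad = 1 rows of -0.0006
after turn tool xyz [ 1.4  0.8 56.8]
```

Request:
drive_tool --increments '[{"delta_pos": [1,0.5,30],"turn": 0,"jaw": 0.35},{"delta_pos": [0,0,15],"turn": 0,"jaw": 0.35},{"delta_pos": [0,0,9],"turn": 0,"jaw": 0.35},{"delta_pos": [0,0,2],"turn": 0,"jaw": 0.35},{"delta_pos": [0,0,0],"turn": 0,"jaw": 0.35},{"delta_pos": [0,0,0],"turn": 0,"jaw": 0.35},{"delta_pos": [0,0,0],"turn": 0,"jaw": 0.35},{"delta_pos": [0,0,0],"turn": 0,"jaw": 0.35}]'

```text
time: 28.17
tool_pos: [0.4514, 0.1614, 0.1809]
tcp_rot: [0.404, 3.113, 0.001]
wrist_force: [0.1, -0.3, 0.2]
width: 0.674
grip_force: 0.0
```

```bash
python3 plan.py valve 0 180
```

```text
t28.17 now [451.4 161.4 180.9] psi 75.2 tilt 0.13 deg w 0.674 q [ 0.29  0.16  2.2  -0.    0.78 -1.02] F [ 0.1 -0.3  0.2]
target [451.  161.5  75.2 180. ] TURN -0.000 rad = 1 rows of -0.0001
after turn tool xyz [ 0.4 -0.1  0.9]
```

Request:
drive_tool --increments '[{"delta_pos": [0,0,0],"turn": 0,"jaw": 0.2},{"delta_pos": [0,0,0],"turn": 0,"jaw": 0},{"delta_pos": [0,0,0],"turn": 0,"jaw": -0.1},{"delta_pos": [0,0,0],"turn": 0,"jaw": -1},{"delta_pos": [0,0,0],"turn": 0,"jaw": -1},{"delta_pos": [0,0,0],"turn": 0,"jaw": -1},{"delta_pos": [0,0,0],"turn": 0,"jaw": -1},{"delta_pos": [0,0,0],"turn": 0,"jaw": -1}]' --grip_force 60

```text
time: 28.83
tool_pos: [0.4512, 0.1614, 0.1805]
tcp_rot: [0.405, 3.114, 0.001]
wrist_force: [-1.3, -0.8, 6.5]
width: 0.429
grip_force: 61.1
```

```bash
python3 plan.py valve 0 180
```

```text
t28.83 now [451.2 161.4 180.5] psi 75.2 tilt 0.07 deg w 0.429 q [ 0.29  0.16  2.2   0.    0.78 -1.02] F [-1.3 -0.8  6.5]
target [451.  161.5  75.2 180. ] TURN -0.000 rad = 1 rows of -0.0001
after turn tool xyz [0.2 0.  0.5]
```

Request:
drive_tool --increments '[{"delta_pos": [0,0,-10],"turn": 0,"jaw": -1},{"delta_pos": [0,0,-25],"turn": 0,"jaw": -1},{"delta_pos": [0,0,-30],"turn": 0,"jaw": -1},{"delta_pos": [0,0,-25],"turn": 0,"jaw": -1},{"delta_pos": [0,0,0],"turn": 0,"jaw": -1},{"delta_pos": [0,0,0],"turn": 0,"jaw": -1},{"delta_pos": [0,0,0],"turn": 0,"jaw": -1},{"delta_pos": [0,0,0],"turn": 0,"jaw": -1}]'

```text
time: 29.5
tool_pos: [0.4495, 0.1609, 0.268]
tcp_rot: [-0.404, -3.112, 0.003]
wrist_force: [-0.8, 0.8, -2.4]
width: 0.434
grip_force: 60.7
```

```bash
python3 plan.py valve 1 270
```

```text
t29.50 now [449.5 160.9 268. ] psi 75.2 tilt 0.22 deg w 0.434 q [ 0.29  0.02  2.15 -0.    0.97 -1.02] F [-0.8  0.8 -2.4]
target [ 640.1 -166.4   93.5  270. ] TURN -0.319 rad = 3 rows of -0.1065
after turn tool xyz [-170.2 -338.3   -2. ]
```

Request:
drive_tool --increments '[{"delta_pos": [0,0,0],"turn": -0.1065,"jaw": -1},{"delta_pos": [0,0,0],"turn": -0.1065,"jaw": -1},{"delta_pos": [0,0,0],"turn": -0.1065,"jaw": -1},{"delta_pos": [-15.4,-30.8,0],"turn": 0,"jaw": -1},{"delta_pos": [-15.4,-30.8,0],"turn": 0,"jaw": -1},{"delta_pos": [-15.4,-30.8,0],"turn": 0,"jaw": -1},{"delta_pos": [-15.4,-30.8,0],"turn": 0,"jaw": -1},{"delta_pos": [-15.4,-30.8,0],"turn": 0,"jaw": -1}]'

```text
time: 30.17
tool_pos: [0.5365, 0.0109, 0.2676]
tcp_rot: [0.096, -3.136, -0.0]
wrist_force: [0.3, 1.5, -2.6]
width: 0.435
grip_force: 60.8
```

Request:
drive_tool --increments '[{"delta_pos": [-15.4,-30.8,0],"turn": 0,"jaw": -1},{"delta_pos": [-15.4,-30.8,0],"turn": 0,"jaw": -1},{"delta_pos": [-15.4,-30.8,0],"turn": 0,"jaw": -1},{"delta_pos": [-15.4,-30.8,0],"turn": 0,"jaw": -1},{"delta_pos": [-15.4,-30.8,0],"turn": 0,"jaw": -1},{"delta_pos": [-15.4,-30.8,0],"turn": 0,"jaw": -1},{"delta_pos": [0,0,0],"turn": 0,"jaw": -1},{"delta_pos": [0,0,0],"turn": 0,"jaw": -1}]'

```text
time: 30.83
tool_pos: [0.6404, -0.1683, 0.2671]
tcp_rot: [0.092, -3.137, -0.002]
wrist_force: [-0.0, -0.8, -2.1]
width: 0.43
grip_force: 61.1
```

Request:
drive_tool --increments '[{"delta_pos": [0,0,25],"turn": 0,"jaw": -1},{"delta_pos": [0,0,20],"turn": 0,"jaw": -1},{"delta_pos": [0,0,10],"turn": 0,"jaw": -1},{"delta_pos": [0,0,0],"turn": 0,"jaw": -1},{"delta_pos": [0,0,0],"turn": 0,"jaw": -1},{"delta_pos": [0,0,0],"turn": 0,"jaw": -1},{"delta_pos": [0,0,0],"turn": 0,"jaw": -1},{"delta_pos": [0,0,0],"turn": 0,"jaw": -1}]'

```text
time: 31.5
tool_pos: [0.6412, -0.1666, 0.2165]
tcp_rot: [-0.096, 3.137, -0.001]
wrist_force: [-0.1, 0.7, -1.4]
width: 0.437
grip_force: 61.1
```

```bash
python3 plan.py valve 1 186.6
```

```text
t31.50 now [ 641.2 -166.6  216.5] psi 93.5 tilt 0.16 deg w 0.437 q [-0.29  0.41  1.79 -0.    0.95 -1.92] F [-0.1  0.7 -1.4]
target [ 640.1 -166.4   93.5  186.6] TURN 0.000 rad = 1 rows of 0.0003
after turn tool xyz [ 1.1  0.3 29.9]
```

Request:
drive_tool --increments '[{"delta_pos": [0.7,0.3,10],"turn": 0,"jaw": -1},{"delta_pos": [0,0,9],"turn": 0,"jaw": -1},{"delta_pos": [0,0,3],"turn": 0,"jaw": -1},{"delta_pos": [0,0,0],"turn": 0,"jaw": -1},{"delta_pos": [0,0,0],"turn": 0,"jaw": -1},{"delta_pos": [0,0,0],"turn": 0,"jaw": -1},{"delta_pos": [0,0,0],"turn": 0,"jaw": -1},{"delta_pos": [0,0,0],"turn": 0,"jaw": -1}]'

```text
time: 32.17
tool_pos: [0.64, -0.1665, 0.1932]
tcp_rot: [-0.096, 3.139, -0.0]
wrist_force: [0.2, 0.3, -2.2]
width: 0.433
grip_force: 61.1
```

```bash
python3 plan.py valve 1 186.6
```

```text
t32.17 now [ 640.  -166.5  193.2] psi 93.5 tilt 0.04 deg w 0.433 q [-0.29  0.43  1.8  -0.    0.91 -1.92] F [ 0.2  0.3 -2.2]
target [ 640.1 -166.4   93.5  186.6] TURN -0.000 rad = 1 rows of -0.0000
after turn tool xyz [-0.1  0.   6.6]
```

Request:
drive_tool --increments '[{"delta_pos": [0,0,3],"turn": 0,"jaw": -1},{"delta_pos": [0,0,2],"turn": 0,"jaw": -1},{"delta_pos": [0,0,0.6],"turn": 0,"jaw": -1},{"delta_pos": [0,0,0],"turn": 0,"jaw": -1},{"delta_pos": [0,0,0],"turn": 0,"jaw": -1},{"delta_pos": [0,0,0],"turn": 0,"jaw": -1},{"delta_pos": [0,0,0],"turn": 0,"jaw": -1}]'

```text
time: 32.75
tool_pos: [0.6398, -0.1663, 0.1873]
tcp_rot: [-0.096, 3.14, -0.0]
wrist_force: [1.0, -1.1, -1.8]
width: 0.432
grip_force: 61.1
```

Request:
drive_tool --increments '[{"delta_pos": [0,0,0.8],"turn": 0,"jaw": -1},{"delta_pos": [0,0,0],"turn": 0,"jaw": -1},{"delta_pos": [0,0,0],"turn": 0,"jaw": -1},{"delta_pos": [0,0,0],"turn": 0,"jaw": -1}]'

```text
time: 33.08
tool_pos: [0.6399, -0.1664, 0.1865]
tcp_rot: [-0.096, 3.14, -0.0]
wrist_force: [0.1, -0.6, -1.3]
width: 0.431
grip_force: 61.2
```

Request:
drive_tool --increments '[{"delta_pos": [0,0,0.7],"turn": 0,"jaw": -1},{"delta_pos": [0,0,0],"turn": 0,"jaw": -1},{"delta_pos": [0,0,0],"turn": 0,"jaw": -1}]'

```text
time: 33.33
tool_pos: [0.6399, -0.1664, 0.1865]
tcp_rot: [-0.096, 3.14, -0.0]
wrist_force: [-2.4, 0.5, 4.9]
width: 0.434
grip_force: 61.8
```

Request:
drive_tool --increments '[{"delta_pos": [0,0,0],"turn": 0,"jaw": 0},{"delta_pos": [0,0,0],"turn": 0,"jaw": 0.15},{"delta_pos": [0,0,0],"turn": 0,"jaw": 0.3},{"delta_pos": [0,0,0],"turn": 0,"jaw": 0.3},{"delta_pos": [0,0,-15],"turn": 0,"jaw": 0.3},{"delta_pos": [0,0,-35],"turn": 0,"jaw": 0.3},{"delta_pos": [0,0,-35],"turn": 0,"jaw": 0.3},{"delta_pos": [0,0,-10],"turn": 0,"jaw": 0.3}]'

```text
time: 34.0
tool_pos: [0.642, -0.167, 0.2881]
tcp_rot: [-0.096, 3.131, -0.005]
wrist_force: [2.5, 0.7, 1.7]
width: 0.649
grip_force: 0.0
```

Request:
drive_tool --increments '[{"delta_pos": [17.2,34,-5],"turn": 0,"jaw": 0.3},{"delta_pos": [17.2,34,-5],"turn": 0,"jaw": 0.3},{"delta_pos": [17.2,34,-5],"turn": 0,"jaw": 0.3},{"delta_pos": [17.2,34,-5],"turn": 0,"jaw": 0.3},{"delta_pos": [17.2,34,-5],"turn": 0,"jaw": 0.3},{"delta_pos": [17.2,34,-5],"turn": 0,"jaw": 0.3},{"delta_pos": [17.2,34,-5],"turn": 0,"jaw": 0.3},{"delta_pos": [17.2,34,-5],"turn": 0,"jaw": 0.3}]'

```text
time: 34.67
tool_pos: [0.4846, 0.098, 0.3218]
tcp_rot: [-0.095, 3.139, 0.0]
wrist_force: [1.2, 1.1, -0.2]
width: 0.647
grip_force: 0.0
```

Request:
drive_tool --increments '[{"delta_pos": [17.2,34,-5],"turn": 0,"jaw": 0.3},{"delta_pos": [17.2,34,-5],"turn": 0,"jaw": 0.3},{"delta_pos": [17.2,34,-5],"turn": 0,"jaw": 0.3},{"delta_pos": [17.2,34,-5],"turn": 0,"jaw": 0.3},{"delta_pos": [17.2,34,-5],"turn": 0,"jaw": 0.3},{"delta_pos": [17.2,34,-5],"turn": 0,"jaw": 0.3},{"delta_pos": [17.2,34,-5],"turn": 0,"jaw": 0.3},{"delta_pos": [17.2,34,-5],"turn": 0,"jaw": 0.3}]'

```text
time: 35.33
tool_pos: [0.3305, 0.3612, 0.362]
tcp_rot: [-0.096, 3.139, 0.002]
wrist_force: [2.0, -0.5, 0.3]
width: 0.65
grip_force: 0.0
```

Request:
drive_tool --increments '[{"delta_pos": [17.2,34,-5],"turn": 0,"jaw": 0.3},{"delta_pos": [17.2,34,-5],"turn": 0,"jaw": 0.3},{"delta_pos": [17.2,34,-5],"turn": 0,"jaw": 0.3},{"delta_pos": [17.2,34,-5],"turn": 0,"jaw": 0.3},{"delta_pos": [17.2,34,-5],"turn": 0,"jaw": 0.3},{"delta_pos": [17.2,34,-5],"turn": 0,"jaw": 0.3},{"delta_pos": [17.2,34,-5],"turn": 0,"jaw": 0.3},{"delta_pos": [17.2,34,-5],"turn": 0,"jaw": 0.3}]'

```text
time: 36.0
tool_pos: [0.1765, 0.6243, 0.4018]
tcp_rot: [-0.097, 3.14, 0.001]
wrist_force: [0.7, 0.1, 0.7]
width: 0.651
grip_force: 0.0
```

Request:
drive_tool --increments '[{"delta_pos": [0,0,0],"turn": 0,"jaw": 0.3},{"delta_pos": [0,0,0],"turn": 0,"jaw": 0.3},{"delta_pos": [0,0,0],"turn": 0,"jaw": 0.3},{"delta_pos": [0,0,0],"turn": 0,"jaw": 0.3}]'

```text
time: 36.33
tool_pos: [0.1784, 0.6219, 0.4006]
tcp_rot: [-0.095, 3.14, -0.002]
wrist_force: [-0.5, 0.6, 0.6]
width: 0.65
grip_force: 0.0
```

```bash
python3 chk.py elbow tee cross valve; python3 - <<'E'
from h import *
t,s=grab("top"),grab("scene")
np.save("top3.npy",t,allow_pickle=True);np.save("scene3.npy",s,allow_pickle=True)
cv2.imwrite("pics/t3.png",t["pixels"][:,:,::-1])
def c(i,x,y,w=70): return cv2.resize(i["pixels"][y-w//2:y+w//2,x-w//2:x+w//2,::-1],None,fx=2.85,fy=2.85,interpolation=cv2.INTER_CUBIC)
r1=[c(t,174,229),c(t,458,225),c(t,391,213),c(t,384,137)]
r2=[c(s,457,222),c(s,202,145),c(s,251,170),c(s,221,232)]
cv2.imwrite("pics/all3.png",np.vstack([np.hstack(r1),np.hstack(r2)]))
E
```

```text
elbow top 14512 [407.9 321.8] -13.1 0.24
elbow scene 9059 [406.9 328. ] -18.2 0.24
tee top 16818 [ 407.6 -340.8] 12.2 0.08
tee scene 9225 [ 407.  -332.3] 14.3 1.56
cross top 18874 [ 452.2 -178.8] -15.7 0.08
cross scene 12524 [ 453.6 -179.3] -15.5 0.12
valve top 15964 [ 640.1 -166.2] 3.5 0.1
valve scene 11667 [ 639.5 -160.7] 10.0 1.04
```

View pics/all3.png

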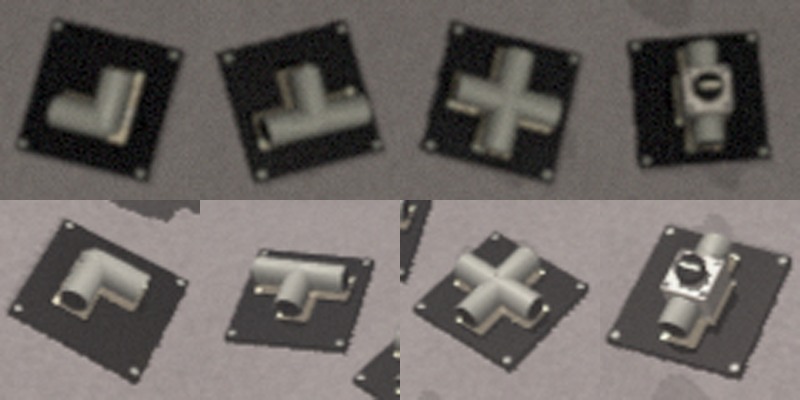

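View pics/t3.png

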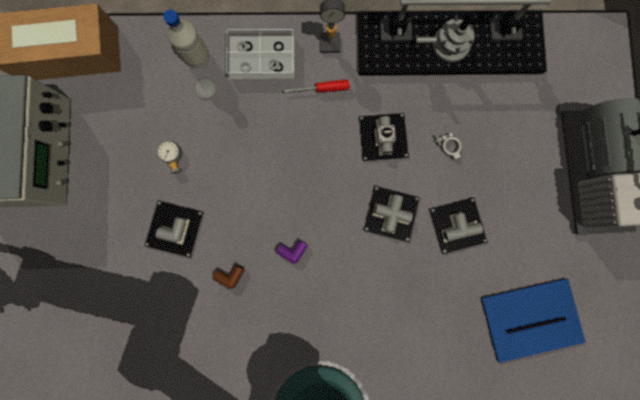

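All four fittings sit on their outlines, with parallax slivers only, and the bystanders and look-alikes are unmoved. I'll check the elbow and tee once more with the pale slivers excluded from the mask.

```bash
python3 - <<'E'
from h import *
from m0 import PO
t0=np.load("top0.npy",allow_pickle=True).item();t=np.load("top3.npy",allow_pickle=True).item()
s=np.load("scene3.npy",allow_pickle=True).item();s0=np.load("scene0.npy",allow_pickle=True).item()
T={"elbow":(.4061,.3257,-16.3,.019),"tee":(.4073,-.3414,13.3,.019),"cross":(.4522,-.1797,-15.5,.019)}
for n,c,c0 in(("top",t,t0),("scene",s,s0)):
    p=cv2.GaussianBlur(up(c),(0,0),3);rb=(p[...,0]-p[...,2])/p.sum(2)
    L=p.mean(2);q=up(c0);
    for k,(x,y,a,z) in T.items():
        P=cast(c,pts(np.ones(L.shape,bool)),z);near=(np.hypot(*(P-[x,y]).T)<.05)
        v=rb.ravel()[near];l=L.ravel()[near];lit=l>(60 if n=="top" else 95)
        th,_=cv2.threshold(np.clip(v[lit]*1000+50,0,255).astype(np.uint8),0,255,cv2.THRESH_OTSU);th=(th-50)/1000
        m=lit&(v<th);r=portfit(P[near][m],[x,y],np.radians(a),PO[k],(17,36))
        print(n,k,m.sum(),lit.sum(),round(th,3),np.percentile(v[lit],[10,50,90]).round(3),"off mm",np.round(r[0]*1000-[x*1000,y*1000],1),"dyaw",np.round(np.degrees(r[1])-a,1),np.round(r[2],2))
E
```

```text
top elbow 8886 10589 0.05 [0.029 0.033 0.065] off mm [ 0.3 -1.2] dyaw 2.4 0.14
top tee 10312 11922 0.049 [0.03  0.033 0.056] off mm [-0.7 -3.5] dyaw -1.0 0.23
top cross 10630 12984 0.048 [0.03  0.033 0.062] off mm [ 1.1 -2.8] dyaw -0.0 0.31
scene elbow 9679 10852 0.039 [0.023 0.026 0.042] off mm [-2.7 -0.3] dyaw 0.1 0.19
scene tee 8019 9580 0.037 [0.022 0.025 0.05 ] off mm [-3.3 -1.6] dyaw -1.9 0.54
scene cross 8526 10387 0.038 [0.024 0.026 0.052] off mm [-2.1 -0.9] dyaw -0.1 0.32
```

Residuals are about 1–2 mm and 1–2°, which is within the measurement scatter. I'm handing the job in.

```bash
python3 -c "
from workcell import bot
print(bot.finish_job())"
```

```text
the job is handed in; nothing more can be done
None
```

The elbow, tee, cross and valve each lie flat on their own outlined tile (elbow, tee and cross measured within about 3 mm and 2.5°, valve checked by eye and top view), the gauge, ring clamp and look-alikes were left where they lay, and the job was handed in at about 36 s of the 109 s allowed; no verdict was shown.

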